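# Unhook the steaming basket and seat it in the pot

### The arm

A 6-joint arm with a two-finger parallel gripper is mounted at the origin on the work surface. World frame = base frame: x ahead of the robot, y to its left, z up, the work surface at z = 0. Lengths are in mm, angles in rad, forces in N, time in s.
With the tool pointing down it reaches from about 300 to 875 mm from the base axis. Payload 4.2 kg.
Tool frame: the origin (TCP) lies midway between the tips of the shut fingers; the grasp point (between the pads) lies 19 mm behind it; z points along the fingers, y is the direction in which the jaws open and shut (so a half turn about z gives the same grasp; the last joint's range is limited). The gripper opens to 85 mm and grips with 20 to 120 N. Pads are 22 mm wide; open, the fingers measure 114 mm over their backs; the gripper's body (76 mm by 85 mm) begins 54 mm behind the grasp point. The pads swing forward as they close: fully open they stand 13 mm farther back than shut.
Start: joints at [1.215, 0.32, 1.565, -0, 1.257, -0.02], TCP at [189.479, 542.899, 231.338] pointing down, gripper open.
Joint ranges: [-3.11, 3.11], [-0.84, 2.01], [0.21, 2.61], [-1.34, 4.49], [0.05, 2.63], [-2.56, 2.56]. Speed limits (rad/s): [2.57, 2.57, 3.14, 3.14, 3.14, 3.14].

### API

Orientations are given as a unit quaternion [x, y, z, w].
In Python, from station import env gives the robot as it stands.
- The arm moves only by the shell command python3 -m crank 'ROWS' [FORCE]. ROWS is JSON, one flat list of numbers, 5 for each row, row after row: the shift along the tool's x, y, z in mm, then the turn about the tool's z in rad, then the finger opening in mm, from 0 to 85.4. A call has 1 to 10 rows; each row is the pose to reach, as a shift and turn from the pose commanded when the call began, along the tool's axes at that moment; what a row does not reach only later rows make up. A row lasts 1/12 s, in which the tool goes at most 41.7 mm and 7.16 degrees, less where a joint would pass 70% of its speed; a pose out of reach is approached as far as the arm can. A call with a gripper value outside its range is refused whole. The fingers move at their own pace and stop on an object; FORCE is the grip in N (left out, the last holds). Time passes only in rows, so rows that repeat a pose let the fingers close. It gives the time, the measured TCP pose, the force and the opening at its end, in the units of the state.
- env.get_obs(): the state, without advancing time (a new reading comes with each control period).
- env.capture(name): name is "scene" or "top" or "wrist"; returns a dict with "color" (420x560x3 uint8, red, green, blue), "fov_y" (degrees; the focal length in pixels is half the picture's height over the tangent of half this angle, whatever the lens; pixels are square), "cx", "cy" (the principal point, pixels), "k1" (the pictures are not rectified: a ray, as slopes to the right and down, at radius r is drawn at 1 + k1 r^2 times it, then the intrinsics apply), "extrinsics" (4x4, takes a point from world to camera coordinates); the wrist camera has in their place "T_tool_cam" (4x4, takes a point from camera to tool coordinates, whose origin is the TCP and whose axes are the flange's). Camera axes: x right, y down, z forward; pixel columns grow to the right and rows downward; lengths in mm; the calibration is good to about 2 mm. A picture is of the moment at which its call begins: read the wrist's pose just before it. There is no depth.
- env.hand_in(): hands the job in, once; it reports no verdict.
Trained networks look in a picture, given as the dict that the camera call returned (one of the last four; its "shot" number tells which), for a name from the list of things; names that differ only in an ending like _2 or _b are one class to them, and where a whole thing is asked for, a point or a joint stands for the part that bears it (a point fixed in the world has none). Each returns a list of dicts, best first, with "p" (0 to 1); they miss things now and then, are a little off and sometimes report something else, mostly with a low value. They report only what shows in the picture. A call takes as long as a camera call.
- env.regions_of(label, picture): "mask" (420x560 bool, what is visible of it) and "rect" ([left, top, right, bottom] in pixels, round what is visible of it).
- env.mark_of(label, picture): "centre" ([column, row] in pixels: a listed point, or the origin of a listed thing).
The state is a dict: "time_s": time; "joints": joint angles; "dq": joint speeds; "tau": joint torques, N m; "tcp_pos": TCP position; "tcp_rot": TCP orientation; "wrist_force": force on the tool from outside, world axes, zero at the start; "torque": the same for the moment, N m; "opening": finger opening in mm.
Only numpy, scipy, OpenCV 4.12 (cv2) and the standard library are available. Lean on these libraries where they do the work, as an engineer would, in place of code of your own. Each camera call takes 0.05 s, during which the arm holds its last target.

### The job

Take the steaming basket down from its deep bent hook - ease the handle up along the hook by feel until it is past the tip, without straining the hook, and only then draw it away - and set the basket gently into the open pot on the stove, so that its flange sits fully home and level on the rim, and let go. Leave everything else where it is.

Things in the scene. Friction and masses are not known exactly. Their poses are not given: they have to be found in the camera images.
- hook_seat (a point): Where the basket's handle bar lies in the hook: the bar's centre line, 260 mm above the slab. Axes: z up, x level, from hook to post (the hook opens to -x, away from the post), y level, across. The hook is a deep U of 8 mm rod in the x-z plane, legs 16 mm apart; front leg ends 52 mm, back leg 57 mm above this point along the leg. It must never take more than 15 N.
- stand: Fixed hook stand; origin on the slab under hook_seat, same axes. Post 130 mm along +x, 240 mm tall, foot 140 mm across; a level 12 mm rod arm, its top 14 mm below hook_seat, runs from post to hook. THE HOOK IS BENT: its U leans, rigidly, about a y axis 2.5 mm above hook_seat, by up to 24 degrees towards +x or -x, different each time. No reading shows the lean: feel it (or see it).
- basket_grip (a point): Middle of the handle bar of the loose steaming basket (0.3 to 0.55 kg, hanging in the hook). Axes: z up, y along the bar, x across it. Bar round, 11 mm thick, straight for 66 mm each way along y, with 2.5 mm play to each leg of the hook. The hook takes up its middle: grip it to one side, about 40 mm along +y or -y. The foot of the basket is 173 mm below the bar.
- basket_flange (a point): Centre of the underside of the basket's flange, 115 mm below the bar, same axes. Flange 204 mm across, 3 mm thick; from it thin wires rise at y = +-94 mm to the bar, nothing else stands in between, so with the hook's arm inside the arch the bar can be raised by 85 mm at most. Below, the slotted bowl tapers from 176 mm across to 156 mm at the foot, 58 mm lower.
- pot_mouth (a point): Centre of the open mouth of the aluminium pot let into the low clay stove, at the height of its rim (100 mm above the slab), z up. Fixed. Inside 181 mm across, 88 mm deep, empty. The seated basket hangs in it by its flange with 2.5 mm of play all round. The pot must never take more than 30 N.
- pot: The same pot and stove; origin on the slab under pot_mouth. Rim 5 mm thick. Two ear handles reach 124 mm from the centre along +y and -y, 15 mm below the rim. The round clay collar is 300 mm across and 44 mm high.
- basket: The steaming basket; origin at the centre of its foot, 173 mm below the bar, axes as for basket_grip.
- cup: Bystander, leave alone: small plain steel cup, 60 mm across, 55 tall; origin at its underside.
- lidded_pot: Bystander, leave alone: small aluminium pot with its lid on, 146 mm across, 128 tall; not the pot to use; origin at its underside.
- ladle: Bystander, leave alone: wooden spoon 260 mm long, lying; origin at its underside.
- roller: Bystander, leave alone: wooden roller 40 mm thick, 300 long, lying; origin at its underside.
- bowl: Bystander, leave alone: white china bowl 124 mm across, 52 tall; origin at its underside.
- dipper: Bystander, leave alone: plastic mug 90 mm across, 75 tall; origin at its underside.
- jar: Bystander, leave alone: glass jar 72 mm across, 110 tall; origin at its underside.

How it is judged:
By the outcome, as a careful person would: the job done as asked, in the order asked, and still so for the second after the job is handed in, with the robot touching nothing.
It also fails if it takes over 72 s, if anything falls off the work surface, if the arm or the gripper's body presses on something with over 40 N, if the wrist force passes 120 N, or if a joint passes its speed limit or range.

## Working session

There is one attempt and no reset: what is moved stays moved. The work goes in short steps, Python scripts to look and compute and a shell command to move; the robot and the scene stay as the last step left them, time stands still between calls to the robot, and variables do not carry over. Pictures are saved under pics/ and viewed, and the job is handed in when it is done.

```bash
ls; mkdir -p pics
cat > h.py <<'E'
import numpy as np, cv2
from scipy.spatial.transform import Rotation as R
from station import env
def K(p):
    f=210/np.tan(np.radians(p["fov_y"])/2); return f
def ray(p,px,T_cw=None):
    f=K(p); d=np.array([(px[0]-p["cx"])/f,(px[1]-p["cy"])/f]); u=d.copy()
    for _ in range(20): u=d/(1+p["k1"]*(u@u))
    v=np.array([u[0],u[1],1.])
    if T_cw is None: T_cw=np.linalg.inv(np.array(p["extrinsics"]))
    v=T_cw[:3,:3]@v; return T_cw[:3,3],v/np.linalg.norm(v)
def atz(p,px,z,T=None):
    o,v=ray(p,px,T); return o+v*(z-o[2])/v[2]
def proj(p,X,T_cw=None):
    E=np.array(p["extrinsics"]) if T_cw is None else np.linalg.inv(T_cw)
    X=np.atleast_2d(X); c=X@E[:3,:3].T+E[:3,3]; u=c[:,:2]/c[:,2:]
    r2=(u**2).sum(1,keepdims=True); return u*(1+p["k1"]*r2)*K(p)+[p["cx"],p["cy"]]
def tri(rays):
    A=np.zeros((3,3));b=np.zeros(3)
    for o,v in rays:
        M=np.eye(3)-np.outer(v,v);A+=M;b+=M@o
    x=np.linalg.solve(A,b); return x,[np.linalg.norm((np.eye(3)-np.outer(v,v))@(x-o)) for o,v in rays]
def Twrist(p,obs):
    T=np.eye(4);T[:3,:3]=R.from_quat(obs["tcp_rot"]).as_matrix();T[:3,3]=obs["tcp_pos"]
    return T@np.array(p["T_tool_cam"])
def save(n,p): cv2.imwrite("pics/"+n,p["color"][:,:,::-1])
E
python3 - <<'E'
from h import *
o=env.get_obs();print(o)
ps={}
for c in ["scene","top"]:
    p=env.capture(c);ps[c]=p;save(c+"0.png",p);print(c,p["fov_y"],p["cx"],p["cy"],p["k1"],np.linalg.inv(p["extrinsics"])[:3].round(2).tolist())
    for l in ["hook_seat","stand","basket_grip","basket_flange","pot_mouth","pot","basket","cup","lidded_pot","ladle","roller","bowl","dipper","jar"]:
        m=env.mark_of(l,p); print(l,[(np.round(x["centre"],1).tolist(),round(x["p"],2)) for x in m[:3]])
E
```

```text
pics
{'time_s': 0.0, 'joints': array([ 1.21498615e+00,  3.20322709e-01,  1.56571162e+00, -3.18212921e-05,
        1.25737979e+00, -1.99691023e-02]), 'dq': array([ 0.00055266,  0.00016095,  0.00061214, -0.00076716,  0.00110028,
       -0.00047073]), 'tau': array([-1.07497526e-03, -4.15519524e+01, -2.34160370e+01, -3.13355868e-04,
        8.27328418e-03,  9.30251502e-07]), 'tcp_pos': array([189.32161597, 542.42510788, 230.45190554]), 'tcp_rot': array([ 1.67127581e-01,  9.85934857e-01, -8.97529442e-04, -1.55247178e-04]), 'wrist_force': array([-0.01666541,  0.32560377,  0.22858322]), 'torque': array([ 0.03042572, -0.0089304 , -0.01533238]), 'opening': 85.79706828748327}
scene 56.46736026041195 279.7331213939073 213.9639736745012 -0.033397506835008306 [[-0.8, 0.45, -0.39, 978.92], [0.6, 0.62, -0.51, 543.68], [0.01, -0.64, -0.77, 1006.56]]
hook_seat [([234.7, 145.4], 0.73)]
stand []
basket_grip [([230.9, 144.9], 0.97), ([449.0, 355.3], 0.18)]
basket_flange [([239.2, 172.6], 0.66), ([242.2, 188.0], 0.29), ([400.8, 391.6], 0.26)]
pot_mouth [([345.1, 281.9], 0.85)]
pot [([339.1, 297.7], 0.68)
[... 276 characters left out ...]
p 48.51158724987695 280.21554960718106 209.8419133504279 -4.32872972155911e-05 [[-0.01, -0.99, 0.17, 232.99], [-1.0, 0.01, -0.01, 11.03], [0.01, -0.17, -0.99, 1861.68]]
hook_seat [([350.8, 200.1], 0.95)]
stand []
basket_grip [([346.3, 202.0], 0.85)]
basket_flange [([344.2, 207.0], 0.85), ([345.3, 210.1], 0.53)]
pot_mouth [([218.8, 220.7], 0.55)]
pot [([224.9, 219.0], 0.65)]
basket [([343.7, 211.1], 0.7), ([152.4, 207.3], 0.29)]
cup [([277.0, 256.9], 0.44), ([402.9, 192.1], 0.24)]
lidded_pot []
ladle [([185.0, 285.9], 0.58)]
roller [([402.9, 252.8], 0.59), ([275.7, 155.6], 0.31)]
bowl [([145.7, 251.3], 0.89), ([183.7, 285.4], 0.45)]
dipper [([154.5, 207.2], 0.92)]
jar [([398.4, 195.3], 0.73)]
```

View pics/scene0.png

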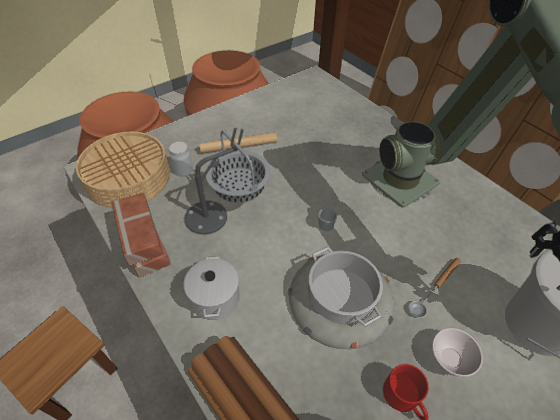

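View pics/top0.png

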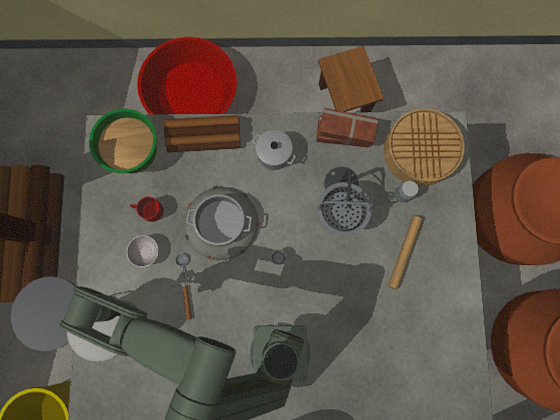

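Run:
```python
from h import *
o=env.get_obs();p=env.capture("wrist");save("wrist0.png",p)
s=env.capture("scene");t=env.capture("top")
print(np.array(p["T_tool_cam"]).round(2).tolist(),p["fov_y"])
for l,a,b in [("hook_seat",(234.7,145.4),(350.8,200.1)),("grip",(230.9,144.9),(346.3,202)),("flange",(239.2,172.6),(344.2,207)),("foot",(240.5,187.6),(343.7,211.1)),("pot_mouth",(345.1,281.9),(218.8,220.7)),("pot",(339.1,297.7),(224.9,219))]:
    x,e=tri([ray(s,a),ray(t,b)]);print(l,x.round(1),np.round(e,1))
print(atz(s,(234.7,145.4),260),atz(t,(350.8,200.1),260),atz(s,(345.1,281.9),100),atz(t,(218.8,220.7),100))
def crop(p,r,n,k):
    im=p["color"][r[1]:r[3],r[0]:r[2],::-1];cv2.imwrite("pics/"+n,cv2.resize(im,None,fx=k,fy=k,interpolation=cv2.INTER_CUBIC))
crop(s,(160,100,320,220),"s_c.png",5);crop(t,(290,150,450,270),"t_c.png",5)
crop(t,(170,160,290,280),"t_p.png",5)
```

```text
[[0.0, -0.96, -0.3, 74.74], [1.0, 0.0, 0.0, 0.4], [-0.0, -0.3, 0.96, -142.54], [0.0, 0.0, 0.0, 1.0]] 61.53826474720025
hook_seat [ 541.8 -251.2  252.8] [3.7 3.7]
grip [ 544.5 -243.1  257.7] [9.4 9.4]
flange [ 537.7 -244.   144.6] [2.4 2.4]
foot [ 534.5 -252.3   67.8] [3.4 3.4]
pot_mouth [504.3 228.5  84.2] [2.8 2.8]
pot [517.8 221.3   4.7] [6.3 6.3]
[ 543.82651885 -240.39019235  260.        ] [ 543.25841043 -252.52201051  260.        ] [514.09025797 231.68119221 100.        ] [500.34504897 228.81655839 100.        ]
```

View pics/s_c.png

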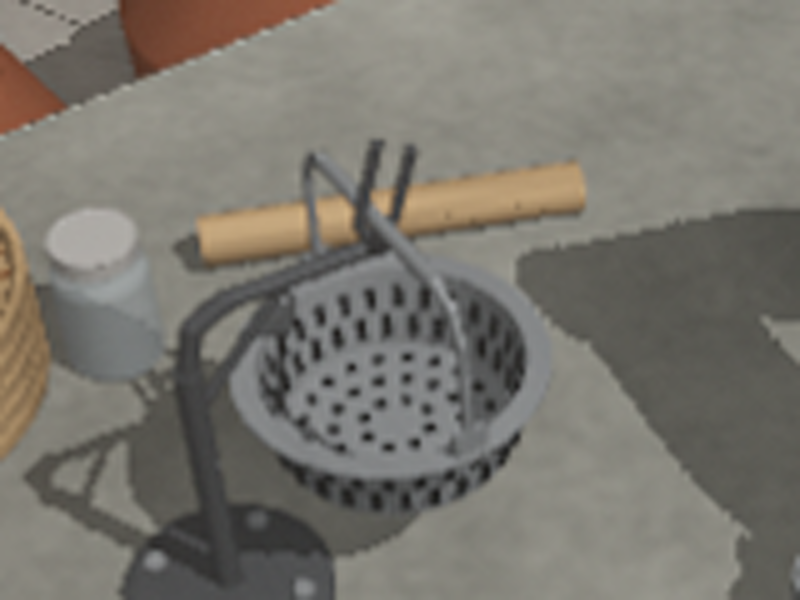

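View pics/t_c.png

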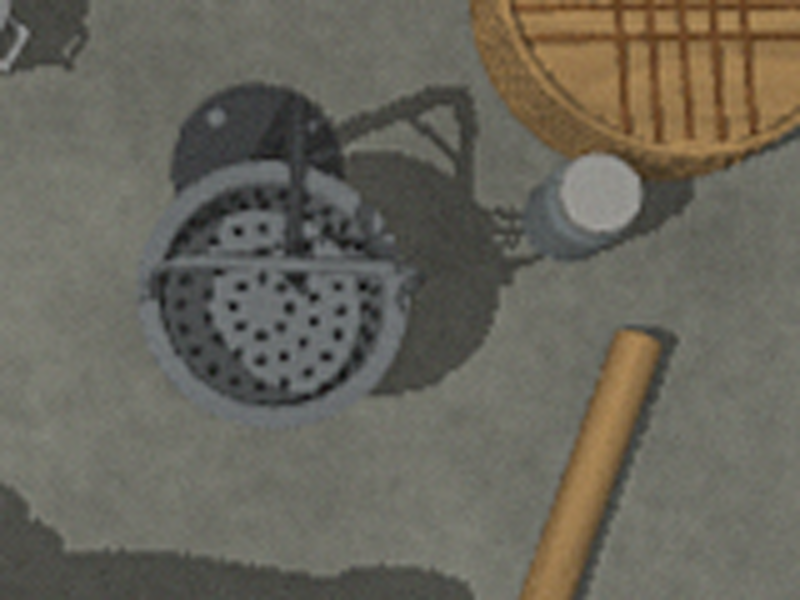

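View pics/t_p.png

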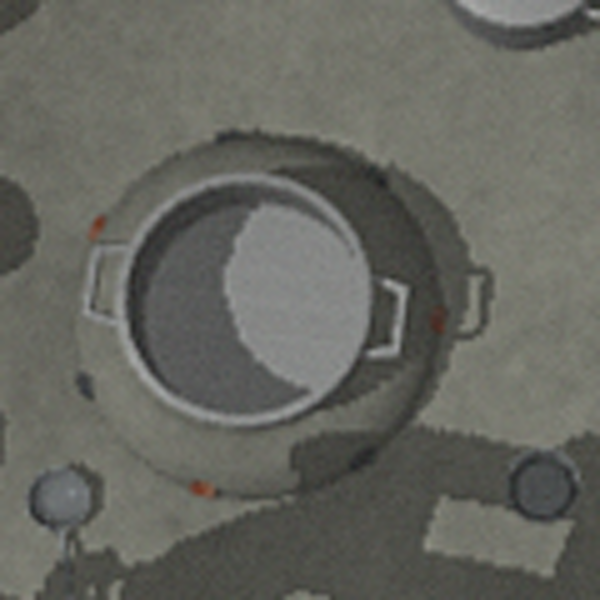

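View pics/wrist0.png

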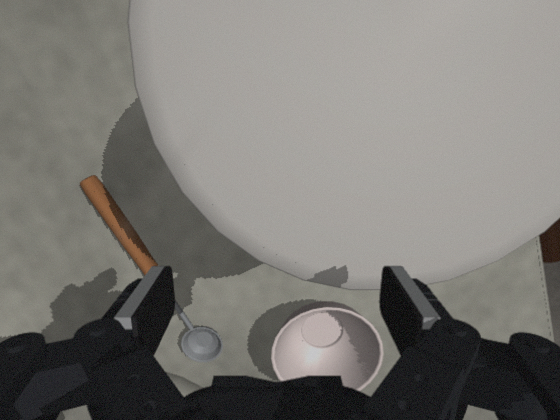

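```bash
python3 -m crank '[-10,-5,-30,0.06,85, -30,-15,-60,0.18,85, -60,-30,-90,0.3,85, -90,-45,-120,0.42,85, -125,-62,-150,0.54,85, -160,-80,-180,0.66,85, -195,-98,-195,0.78,85, -230,-115,-199,0.9,85, -258,-126,-199,1.02,85, -270,-131,-199,1.13,85]'
```

```text
time_s: 2.48
tcp_pos: [404.0, 327.3, 431.8]
tcp_rot: [0.672, 0.74, 0.001, 0.001]
wrist_force: [-0.3, 1.0, -0.6]
opening: 84.9
```

Run:
```python
from h import *
o=env.get_obs();p=env.capture("wrist");save("wrist1.png",p)
print(o["tcp_pos"],o["tcp_rot"],o["joints"],o["time_s"])
for l in ["pot_mouth","pot"]: print(l,[(np.round(x["centre"],1),x["p"],atz(p,x["centre"],100 if l!="pot" else 0,Twrist(p,o))) for x in env.mark_of(l,p)])
```

```text
[403.97851665 327.31727878 431.82304805] [0.67243195 0.74015651 0.00140326 0.00128075] [ 0.66007929  0.17306218  1.27303392 -0.00205456  1.69229027  0.5640132 ] 2.4833
pot_mouth [(array([343.7, 226. ]), 0.75, array([512.42834008, 232.54911069, 100.        ]))]
pot [(array([330.1, 207. ]), 0.56, array([508.33700943, 228.87914468,   0.        ]))]
```

View pics/wrist1.png

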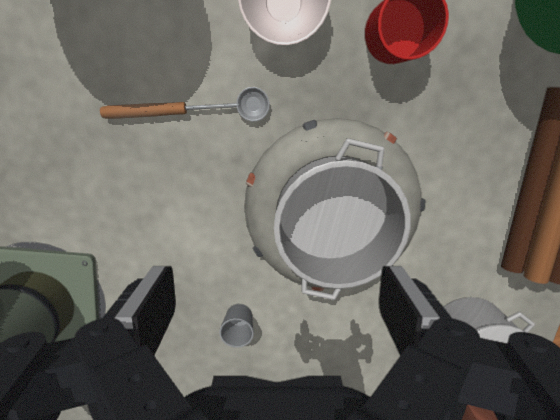

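Run:
```python
from h import *
from scipy.optimize import minimize
o=env.get_obs();p=env.capture("wrist");s=env.capture("scene");t=env.capture("top")
th=np.linspace(0,2*np.pi,240,endpoint=False)
for n,q,T,g in [("w",p,Twrist(p,o),None),("s",s,None,None),("t",t,None,None)]:
    im=cv2.GaussianBlur(q["color"].astype(np.float32).mean(2),(0,0),0.7)
    def samp(c,r,z=100):
        X=np.c_[c[0]+r*np.cos(th),c[1]+r*np.sin(th),np.full(240,z)]
        u=proj(q,X,T).astype(np.float32); return cv2.remap(im,u[:,:1].copy(),u[:,1:].copy(),cv2.INTER_LINEAR).ravel()
    best=None
    def sc(c):
        ring=np.mean([samp(c,r) for r in (92,93,94)],0);out=np.mean([samp(c,r) for r in (98,99.5,101)],0);inn=np.mean([samp(c,r) for r in (85,86.5,88)],0)
        return -(np.clip(ring-out,-30,60).mean()+0.5*np.clip(ring-inn,-30,60).mean())
    L=[(sc((x,y)),x,y) for x in range(490,526,2) for y in range(215,246,2)]
    b=min(L);r=minimize(sc,b[1:],method="Nelder-Mead",options=dict(initial_simplex=[[b[1],b[2]],[b[1]+2,b[2]],[b[1],b[2]+2]]))
    print(n,b,r.x,r.fun)
```

```text
w (np.float32(-64.968475), 510, 231) [509.66923143 230.07804348] -67.15194702148438
s (np.float32(-38.976524), 512, 231) [511.50919019 230.00625682] -40.23561096191406
t (np.float32(-34.490604), 506, 231) [506.65148136 231.89595461] -35.560829162597656
```

```bash
python3 -m crank '[-15,2,0,0.01,85, -45,5,0,0.02,85, -80,10,0,0.03,85, -118,14,0,0.04,85, -156,19,0,0.05,85, -194,24,0,0.06,85, -232,28,0,0.07,85, -270,33,0,0.08,85, -308,38,0,0.09,85, -346,42,0,0.096,85]' && python3 -m crank '[-38,0,0,0,85, -76,0,0,0,85, -114,0,0,0,85, -152,0,0,0,85, -190,0,0,0,85, -228,0,0,0,85, -260,0,0,0,85, -282,0,0,0,85, -290,0,0,0,85, -290,0,0,0,85]'
python3 - <<'E'
from h import *
o=env.get_obs();p=env.capture("wrist");save("wrist2.png",p)
print(o["tcp_pos"],o["tcp_rot"],o["joints"],o["time_s"])
for l,z in [("hook_seat",260),("basket_grip",260),("basket_flange",145),("basket",87)]: print(l,[(np.round(x["centre"],1),x["p"],atz(p,x["centre"],z,Twrist(p,o))) for x in env.mark_of(l,p)])
E
```

```text
time_s: 3.62
tcp_pos: [479.2, -9.8, 430.4]
tcp_rot: [0.703, 0.711, 0.0, -0.0]
wrist_force: [-0.3, -0.1, -0.5]
opening: 85.0
time_s: 4.45
tcp_pos: [482.4, -299.9, 429.4]
tcp_rot: [0.704, 0.71, -0.0, -0.001]
wrist_force: [1.0, 0.4, -0.5]
opening: 84.9
[ 482.37002759 -299.85985668  429.35374284] [ 7.03911221e-01  7.10287549e-01 -2.57085072e-05 -7.68321219e-04] [-5.76573775e-01  2.59902385e-01  1.16562696e+00  2.64274415e-04
  1.71757842e+00 -5.85552845e-01] 4.45
hook_seat [(array([342.4, 122.8]), 0.95, array([ 539.51501981, -246.80244705,  260.        ]))]
basket_grip [(array([340.2, 121.8]), 0.81, array([ 537.56191176, -245.97718312,  260.        ]))]
basket_flange [(array([322.2, 117.1]), 0.86, array([ 536.33149349, -248.68968571,  145.        ]))]
basket [(array([317.3, 112.4]), 0.84, array([ 536.82414416, -245.95296897,   87.        ]))]
```

View pics/wrist2.png

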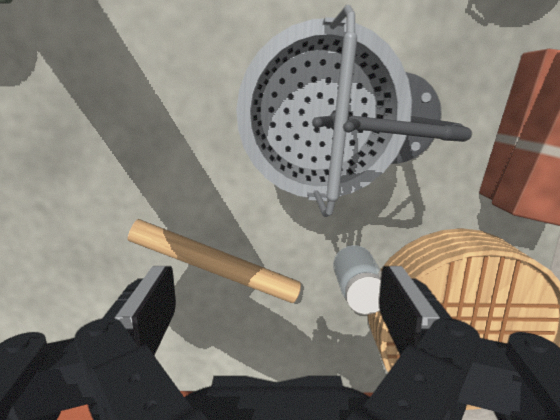

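Run:
```python
import cv2
im=cv2.imread("pics/wrist2.png")
c=im[0:220,230:480];cv2.imwrite("pics/w2c.png",cv2.resize(c,None,fx=2.7,fy=2.7,interpolation=cv2.INTER_CUBIC))
c=im[95:155,290:390];cv2.imwrite("pics/w2d.png",cv2.resize(c,None,fx=8,fy=8,interpolation=cv2.INTER_CUBIC))
```

```text
(no output)
```

View pics/w2c.png

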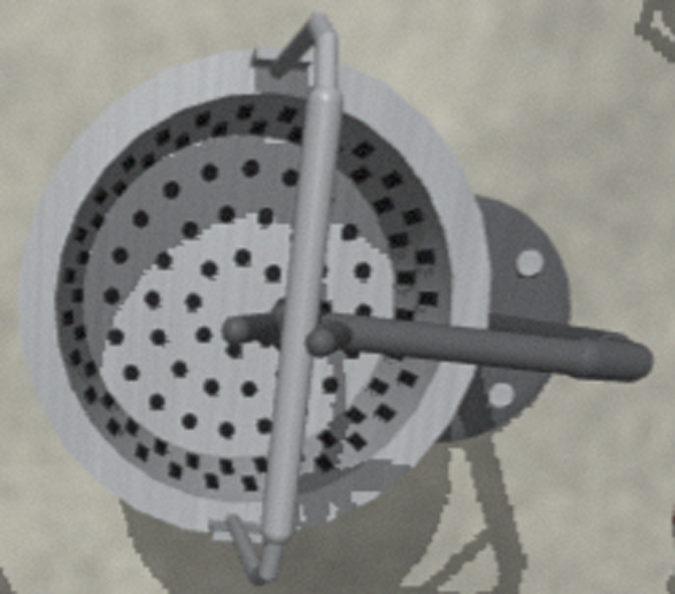

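View pics/w2d.png

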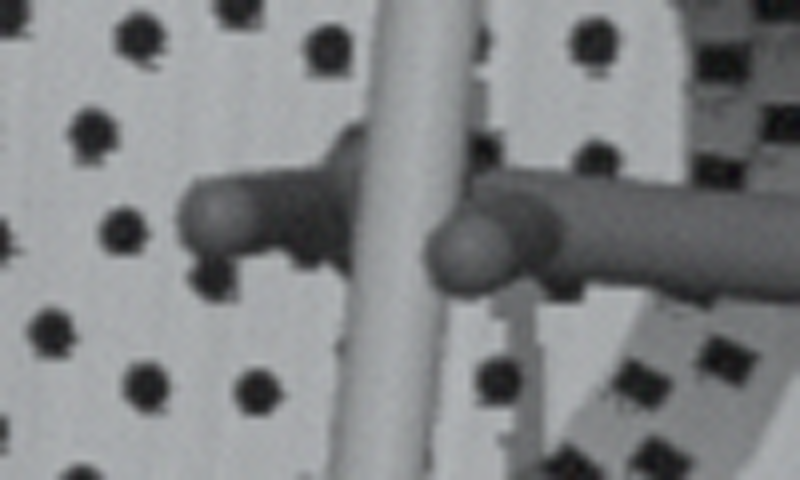

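```bash
cat > hk.py <<'E'
from h import *
def geom(sx,sy,psi,th,bdx=0):
    c,s=np.cos(psi),np.sin(psi); M=np.array([[c,-s,0],[s,c,0],[0,0,1]])
    L=lambda u,h: np.array([u*np.cos(th)+(h-2.5)*np.sin(th),0,2.5-u*np.sin(th)+(h-2.5)*np.cos(th)])
    P=np.array([L(-8,52),L(8,57),[bdx,66,0],[bdx,-66,0]])
    return P@M.T+[sx,sy,260]
E
python3 - <<'E'
from hk import *
from scipy.optimize import least_squares
o=env.get_obs();p=env.capture("wrist");T=Twrist(p,o)
obs=np.array([[317.3,121.9],[349,126.3],[350.4,34],[332.2,200]])
f=lambda q:(proj(p,geom(*q[:4],q[4]),T)-obs).ravel().tolist()+[q[4]/3]
r=least_squares(f,[543,-248,0,0,0]);print(r.x.round(3),np.degrees(r.x[2:4]),np.round(r.fun,2))
print(proj(p,geom(*r.x[:4],r.x[4]),T))
# check in other cams
for n in("scene","top"):
    q=env.capture(n);save(n+"1.png",q);u=proj(q,geom(*r.x[:4],r.x[4]));print(n,u.round(1).tolist())
    im=q["color"][:,:,::-1].copy();a=u.mean(0).astype(int)
    k=6;c=cv2.resize(im[a[1]-45:a[1]+45,a[0]-60:a[0]+60],None,fx=k,fy=k,interpolation=cv2.INTER_CUBIC)
    for x in u: cv2.circle(c,tuple(((x-a+[60,45]+.5)*k).astype(int)),4,(0,0,255),-1)
    cv2.imwrite("pics/"+n+"1c.png",c)
E
```

```text
[ 5.31864e+02 -2.42781e+02 -5.20000e-02 -1.65000e-01  6.08000e+00] [-3.00462404 -9.47768854] [ 4.97  1.67 -4.43 -0.52 -0.29  3.37 -0.2  -6.01  2.03]
[[322.27081534 123.57157353]
 [344.56797701 125.77770932]
 [350.11227535  37.37160876]
 [332.00469711 193.98551652]]
scene [[241.4, 127.8], [236.6, 127.4], [247.4, 156.8], [225.1, 132.3]]
top [[350.3, 205.2], [350.7, 200.5], [329.3, 200.9], [367.0, 202.4]]
```

View pics/scene1c.png

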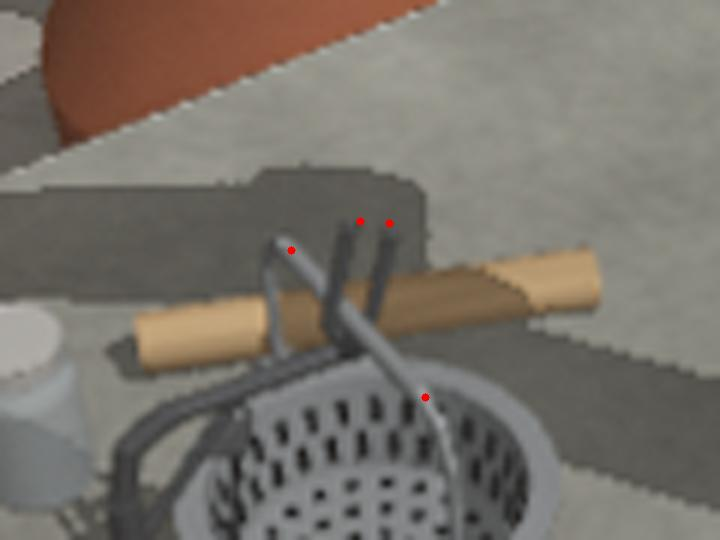

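View pics/top1c.png

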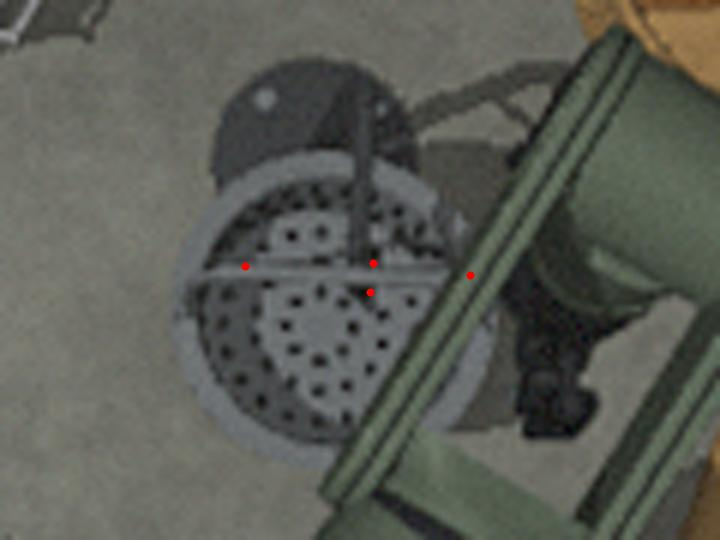

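```bash
sed -i 's/L(-8,52),L(8,57)/L(-12,52),L(12,57)/; s/bdx=0)/bdx=0,hl=66)/; s/bdx,66,0/bdx,hl,0/; s/bdx,-66,0/bdx,-hl,0/' hk.py
python3 - <<'E'
from hk import *
from scipy.optimize import least_squares
o=env.get_obs();p=env.capture("wrist");T=Twrist(p,o)
obs=np.array([[317.3,121.9],[349,126.3],[350.4,34],[332.2,200]])
f=lambda q:(proj(p,geom(*q),T)-obs).ravel().tolist()+[q[4]/3]
r=least_squares(f,[543,-248,0,0,0,66]);print(r.x.round(3),np.degrees(r.x[2:4]),np.round(r.fun,2))
for n in("scene","top"):
    q=env.capture(n);u=proj(q,geom(*r.x));print(n,u.round(1).tolist())
    im=q["color"][:,:,::-1].copy();a=u.mean(0).astype(int)
    k=6;c=cv2.resize(im[a[1]-45:a[1]+45,a[0]-60:a[0]+60],None,fx=k,fy=k,interpolation=cv2.INTER_CUBIC)
    for x in u: cv2.circle(c,tuple(((x-a+[60,45]+.5)*k).astype(int)),4,(0,0,255),-1)
    cv2.imwrite("pics/"+n+"1c.png",c)
E
```

```text
[ 5.38962e+02 -2.44400e+02 -5.20000e-02 -3.11000e-01 -8.78000e-01
  6.97670e+01] [ -2.97976608 -17.79816011] [-0.18  1.69 -0.04  0.55  0.49 -1.1  -0.29 -1.55 -0.29]
scene [[242.2, 128.3], [235.5, 127.4], [247.8, 157.3], [224.2, 131.4]]
top [[350.5, 206.4], [351.1, 199.6], [328.6, 200.8], [368.4, 202.4]]
```

View pics/scene1c.png

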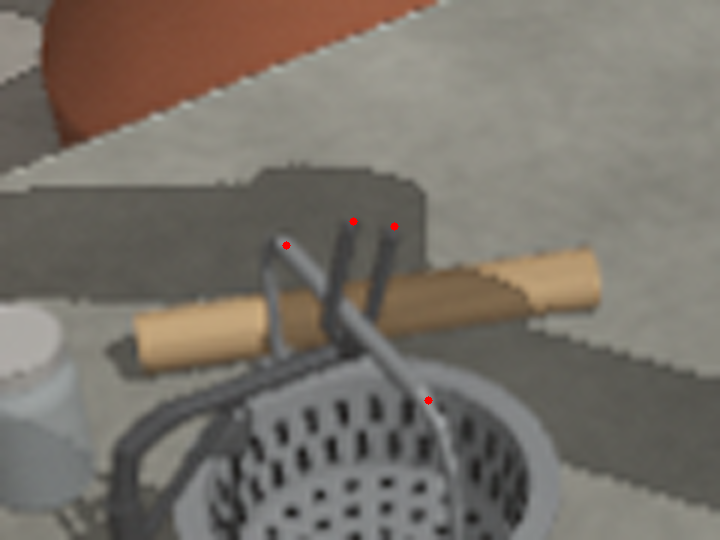

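View pics/top1c.png

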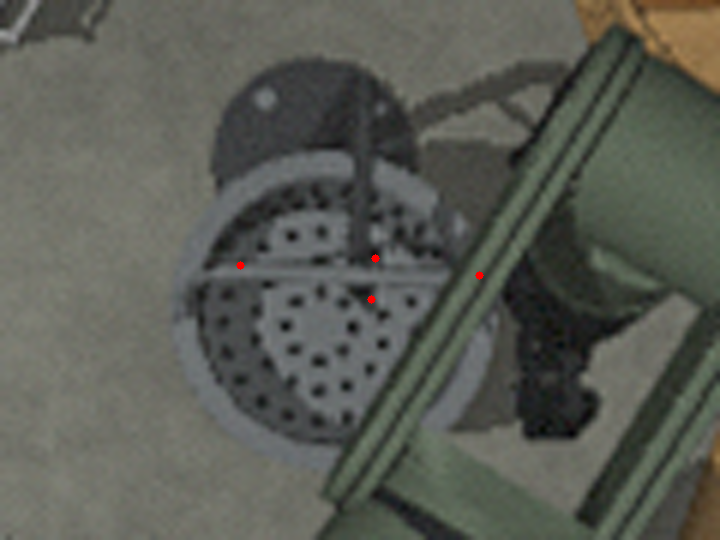

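```bash
python3 -m crank '[1,8,3,0.01,85, 3,20,10,0.02,85, 5,35,30,0.04,85, 7,47,60,0.06,85, 8,53,90,0.061,85, 8,53.4,105,0.061,85, 8,53.4,109,0.061,85, 8,53.4,109,0.061,85]'
python3 - <<'E'
from h import *
o=env.get_obs();p=env.capture("wrist");save("wrist3.png",p)
print(o["tcp_pos"],o["tcp_rot"],o["wrist_force"],o["torque"])
E
```

```text
time_s: 5.67
tcp_pos: [535.5, -290.5, 319.2]
tcp_rot: [0.725, 0.689, -0.0, -0.002]
wrist_force: [0.0, 0.4, 0.1]
opening: 85.1
[ 535.46256894 -290.48624803  319.21810276] [ 7.25196694e-01  6.88539281e-01 -4.12657354e-04 -1.80114744e-03] [0.00522328 0.42502467 0.1223205 ] [ 0.00412722  0.01840238 -0.04043227]
```

View pics/wrist3.png

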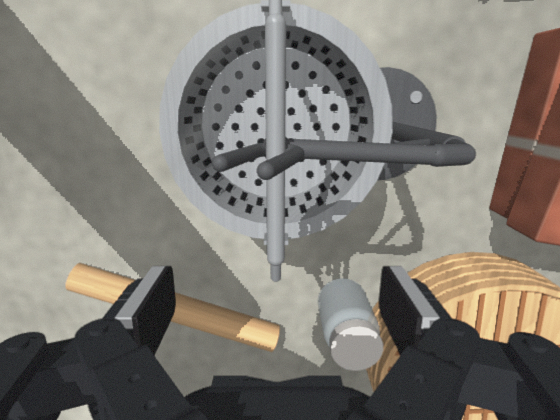

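Run:
```python
from hk import *
from scipy.optimize import least_squares
o=env.get_obs();p=env.capture("wrist");T=Twrist(p,o)
im=p["color"][:,:,::-1];cv2.imwrite("pics/w3c.png",cv2.resize(im[0:280,180:380],None,fx=2.1,fy=2.1,interpolation=cv2.INTER_CUBIC));cv2.imwrite("pics/w3d.png",cv2.resize(im[130:200,200:320],None,fx=6,fy=6,interpolation=cv2.INTER_CUBIC))
g=im.astype(float).mean(2)
for r in (30,60,90,120,190,210,230,250): print(r,g[r,262:292].astype(int))
```

```text
30 [ 69  78 123 145 155 161 164 165 168 174 176 184 181 172 168 159 157 153
 148 138 126 116  86  66  62  62  65  74  73  78]
60 [125 126 125 140 155 159 164 166 168 174 177 181 183 176 171 164 161 154
 146 136 124 105  96 115 122 125 128 130 127 126]
90 [192 188 160 144 149 159 163 170 168 174 176 178 180 171 166 166 162 153
 143 136 121 105 124 167 185 186 188 188 184 182]
120 [183 181 161 138 148 158 165 169 174 174 177 180 179 171 169 164 158 153
 146 134 120 107 142 175 182 181 182 179 177 177]
190 [177 180 175 157 142 149 161 163 169 172 173 179 178 169 167 162 160 153
 143 132 113 112 165 179 183 186 183 179 181 182]
210 [128  73  34  56 127 154 160 170 167 173 174 177 177 172 167 165 159 152
 144 130 114  84  49  30  59 131 153 156 154 157]
230 [181 182 184 174 147 148 158 165 171 173 175 178 176 169 170 166 157 153
 143 131 109 111 169 182 178 179 178 178 180 183]
250 [178 138 117 115 131 148 158 165 165 173 175 177 179 172 171 165 159 153
 141 128 112 100 110 112 117 111 116 114 113 116]
```

View pics/w3d.png

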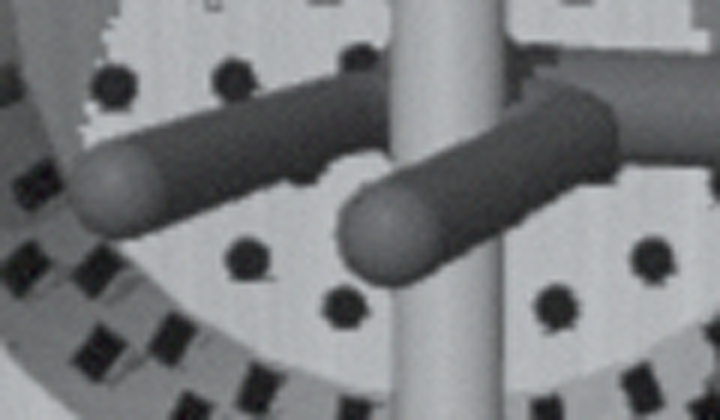

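View pics/w3c.png

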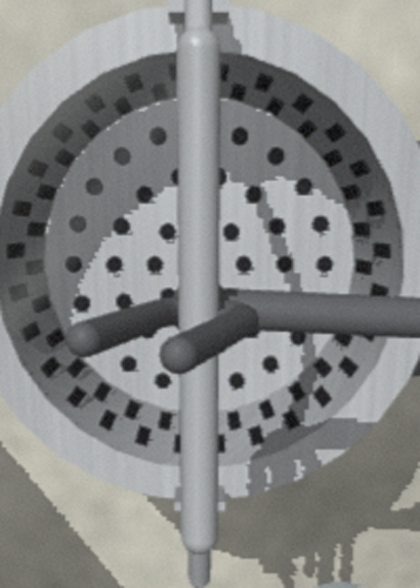

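Run:
```python
from hk import *
from scipy.optimize import least_squares
o=env.get_obs();p=env.capture("wrist");T=Twrist(p,o)
Rt=R.from_quat(o["tcp_rot"]).as_matrix()
print(p["cx"],p["cy"],Rt.round(4).tolist())
for px in [(274.0,60),(274.3,230)]: print((Rt.T@(atz(p,px,260,T)-o["tcp_pos"])).round(2))
obs=np.array([[218.7,161.3],[265.3,169.2],[274.1,15],[274.3,260.5]])
f=lambda q:(proj(p,geom(*q),T)-obs).ravel().tolist()+[q[4]/3]
r=least_squares(f,[543,-248,0,0,0,66]);print(r.x.round(3),np.degrees(r.x[2:4]),np.round(r.fun,2))
# tri using two views is skipped; show rows of hook seat
```

```text
276.73014450166437 203.61841293226473 [[0.0521, 0.9986, 0.0018], [0.9986, -0.0521, -0.0008], [-0.0007, 0.0018, -1.0]]
[93.41 -0.58 62.2 ]
[-4.81 -0.55 62.28]
[ 5.39835e+02 -2.45823e+02 -5.70000e-02 -3.18000e-01 -1.92700e+00
  7.00910e+01] [ -3.24803783 -18.20750424] [ 0.33  2.19 -0.41 -0.05  0.5  -1.08 -0.47 -1.64 -0.64]
```

```bash
python3 -m crank '[-1,-0.5,15,0,85, -2,-0.5,35,0,85, -2,-0.5,55,0,85, -2,-0.5,70,0,85, -2,-0.5,77,0,85, -2,-0.5,78,0,85, -2,-0.5,78,0,85]'
python3 - <<'E'
from h import *
o=env.get_obs();p=env.capture("wrist");save("wrist4.png",p)
print(o["tcp_pos"],o["tcp_rot"],o["wrist_force"],o["torque"])
E
```

```text
time_s: 6.4
tcp_pos: [535.1, -293.3, 244.4]
tcp_rot: [0.725, 0.688, 0.0, 0.001]
wrist_force: [-1.3, -0.4, 1.4]
opening: 85.3
[ 535.07000225 -293.26387887  244.40913081] [7.25325937e-01 6.88404969e-01 3.30045740e-04 8.80534984e-04] [-1.28465013 -0.41301011  1.35906252] [ 0.02118942 -0.02355682  0.02156103]
```

View pics/wrist4.png

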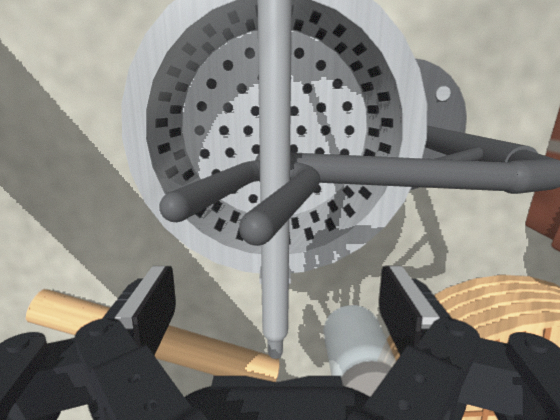

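```bash
python3 -m crank '[0,0,0,0,40, 0,0,0,0,30, 0,0,0,0,25, 0,0,0,0,22, 0,0,0,0,22]' 20
python3 - <<'E'
from h import *
o=env.get_obs();p=env.capture("wrist");save("wrist5.png",p);T=Twrist(p,o);Rt=R.from_quat(o["tcp_rot"]).as_matrix()
print(o["tcp_pos"],o["tcp_rot"],o["wrist_force"],o["torque"])
g=p["color"].astype(float).mean(2)
for r in (130,260,300): print(r,g[r,254:298].astype(int))
for px in [(275,130),(275,300)]: print((Rt.T@(atz(p,px,260,T)-o["tcp_pos"])).round(2))
E
```

```text
time_s: 6.87
tcp_pos: [534.7, -292.9, 243.5]
tcp_rot: [0.725, 0.688, 0.0, 0.0]
wrist_force: [-1.0, -0.4, 0.2]
opening: 25.1
[ 534.68296941 -292.93609989  243.5245892 ] [7.25255599e-01 6.88479681e-01 1.21509192e-04 1.74158162e-04] [-0.98328746 -0.43018867  0.22174016] [-0.01520016  0.00862265  0.05416739]
130 [190 210 207 206 209 204 169 157 165 172 179 182 190 191 190 198 194 201
 201 201 203 200 199 195 192 190 188 182 183 178 170 166 160 152 145 125
 111 144 193 212 207 203 202 126]
260 [213 213 214 213 211 209 208 204 165 154 169 176 182 186 192 194 194 200
 202 203 202 203 201 193 190 189 186 183 175 174 167 157 149 137 120 111
 184 203 205 200 205 205 206 204]
300 [205 203 204 203 204 204 207 206 186 162 162 174 182 187 188 195 194 198
 202 201 203 199 199 194 195 187 187 183 179 171 165 156 144 129 117 148
 199 208 206 205 202 203 200 200]
[ 63.72   0.21 -16.48]
[ -4.52   0.16 -16.48]
```

View pics/wrist5.png

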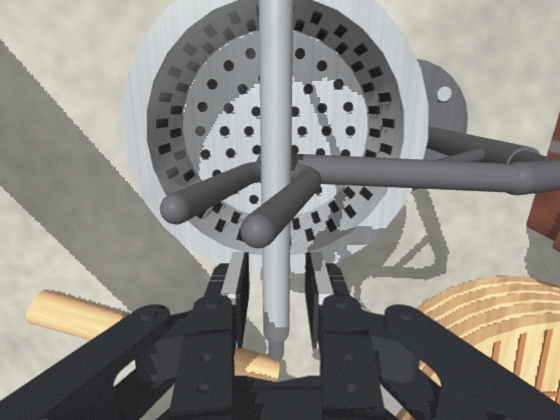

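Run:
```python
import cv2
im=cv2.imread("pics/wrist5.png")
cv2.imwrite("pics/w5c.png",cv2.resize(im[240:350,200:360],None,fx=5,fy=5,interpolation=cv2.INTER_CUBIC))
```

```text
(no output)
```

View pics/w5c.png

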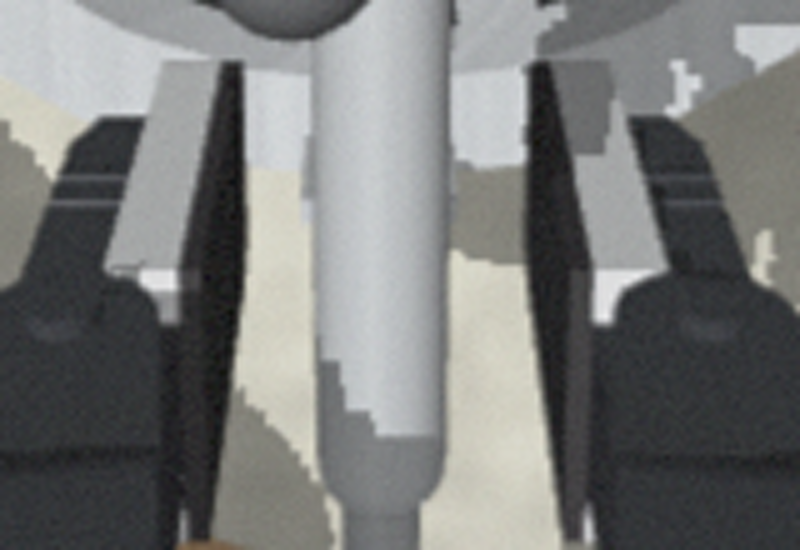

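```bash
python3 -m crank '[0,-0.3,2,0,18, 0,-0.3,2,0,14, 0,-0.3,2,0,12, 0,-0.3,2,0,11, 0,-0.3,2,0,10]' 20;  python3 -m crank '[0,0,0,0,8, 0,0,0,0,5, 0,0,0,0,5,0,0,0,0,5]' 20
python3 - <<'E'
from h import *
for i in range(1):
    o=env.get_obs();print(o["wrist_force"],o["torque"],o["tcp_pos"])
E
```

```text
time_s: 7.33
tcp_pos: [534.3, -292.9, 241.2]
tcp_rot: [0.725, 0.688, 0.0, -0.0]
wrist_force: [0.4, -1.0, 0.2]
opening: 10.5
time_s: 7.67
tcp_pos: [534.3, -292.9, 241.3]
tcp_rot: [0.725, 0.688, 0.0, -0.0]
wrist_force: [-1.0, 1.0, 0.2]
opening: 9.9
[-1.0388809   0.980703    0.17888733] [-0.01936237  0.02042565  0.00287822] [ 534.27639033 -292.9016099   241.26921365]
```

```bash
python3 -m crank '[0,0,0,0,5, 0,0,0,0,5, 0,0,-1,0,5, 0,0,-2,0,5, 0,0,-3,0,5, 0,0,-3,0,5, 0,0,-3,0,5]' 110; python3 -m crank '[0,0,0,0,5]' 110
python3 - <<'E'
from h import *
o=env.get_obs();print(o["wrist_force"],o["torque"],o["tcp_pos"],o["opening"])
E
```

```text
time_s: 8.25
tcp_pos: [534.1, -292.9, 243.9]
tcp_rot: [0.725, 0.688, -0.0, -0.0]
wrist_force: [-0.6, -0.0, -2.6]
opening: 7.2
time_s: 8.33
tcp_pos: [534.2, -292.9, 244.0]
tcp_rot: [0.725, 0.688, -0.0, -0.0]
wrist_force: [0.3, -0.4, -4.1]
opening: 7.7
[ 0.34653038 -0.40182539 -4.14403821] [-0.16400954  0.00400998 -0.035953  ] [ 534.16144665 -292.88307764  243.99014996] 7.6647467188035
```

```bash
python3 -m crank '[0,-0.5,-2,0,5, 0,-1.2,-4,0,5, 0,-1.9,-6,0,5, 0,-2.6,-8,0,5, 0,-2.6,-8,0,5,0,-2.6,-8,0,5]' 110
python3 - <<'E'
from h import *
o=env.get_obs();print(o["wrist_force"],o["torque"],o["tcp_pos"],o["opening"])
p=env.capture("wrist");save("wrist6.png",p)
E
```

```text
time_s: 8.83
tcp_pos: [531.7, -292.8, 252.6]
tcp_rot: [0.725, 0.688, 0.0, 0.0]
wrist_force: [0.3, -1.4, -3.4]
opening: 7.5
[ 0.31139701 -1.38828674 -3.37157509] [-0.20701034  0.02591195  0.04035757] [ 531.72751149 -292.82977933  252.59475912] 7.457549422795434
```

View pics/wrist6.png

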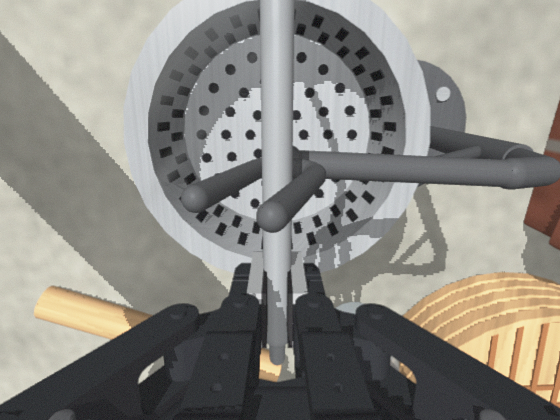

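```bash
python3 -m crank '[0,-0.8,-2,0,5, 0,-1.6,-4.4,0,5, 0,-2.4,-6.8,0,5, 0,-3.2,-9.2,0,5, 0,-4.1,-12,0,5,0,-4.1,-12,0,5]' 110; python3 -m crank '[0,-0.8,-2,0,5, 0,-1.6,-4.4,0,5, 0,-2.4,-6.8,0,5, 0,-3.2,-9.2,0,5, 0,-3.9,-12,0,5,0,-3.9,-12,0,5]' 110
python3 - <<'E'
from h import *
o=env.get_obs();print(o["wrist_force"],o["torque"],o["tcp_pos"],o["opening"])
p=env.capture("wrist");save("wrist7.png",p)
E
```

```text
time_s: 9.38
tcp_pos: [527.7, -292.7, 265.2]
tcp_rot: [0.725, 0.688, 0.0, 0.001]
wrist_force: [-1.2, -0.3, -3.6]
opening: 7.5
time_s: 9.88
tcp_pos: [523.8, -292.5, 277.1]
tcp_rot: [0.725, 0.688, 0.0, 0.001]
wrist_force: [-0.0, 0.6, -3.7]
opening: 7.4
[-0.03457906  0.59425558 -3.73434962] [-0.17575706 -0.03271316  0.02200807] [ 523.84236279 -292.50053642  277.10302771] 7.410552072660882
```

View pics/wrist7.png

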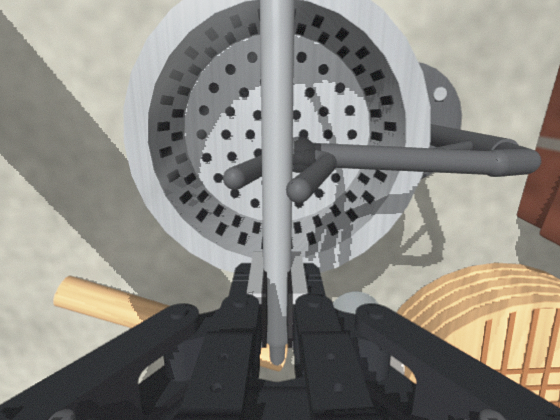

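```bash
python3 -m crank '[0,-0.8,-2,0,5, 0,-1.6,-4.8,0,5, 0,-2.6,-7.8,0,5, 0,-3.6,-10.8,0,5, 0,-4.7,-14,0,5,0,-4.7,-14,0,5]' 110; python3 -m crank '[0,-0.8,-2,0,5, 0,-1.8,-5,0,5, 0,-3,-9,0,5, 0,-4.3,-13,0,5, 0,-5.3,-16.5,0,5,0,-5.3,-16.5,0,5,0,-5.3,-16.5,0,5]' 110
python3 - <<'E'
from h import *
o=env.get_obs();print(o["wrist_force"],o["torque"],o["tcp_pos"],o["opening"])
p=env.capture("wrist");save("wrist8.png",p)
s=env.capture("scene");c=s["color"][90:210,160:320,::-1];cv2.imwrite("pics/s8.png",cv2.resize(c,None,fx=5,fy=5,interpolation=cv2.INTER_CUBIC))
E
```

```text
time_s: 10.43
tcp_pos: [519.1, -292.3, 291.3]
tcp_rot: [0.725, 0.688, 0.0, 0.001]
wrist_force: [-0.7, -0.5, -2.7]
opening: 7.9
time_s: 11.02
tcp_pos: [513.8, -291.9, 307.2]
tcp_rot: [0.725, 0.688, 0.0, 0.0]
wrist_force: [-0.0, 0.2, -4.0]
opening: 7.8
[-0.04789257  0.22038516 -3.96672058] [-0.15105175  0.04079451 -0.01894386] [ 513.7901535  -291.94075384  307.19101057] 7.823624248543945
```

View pics/wrist8.png

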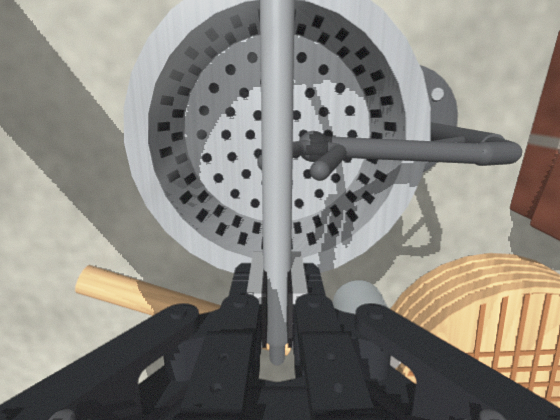

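View pics/s8.png

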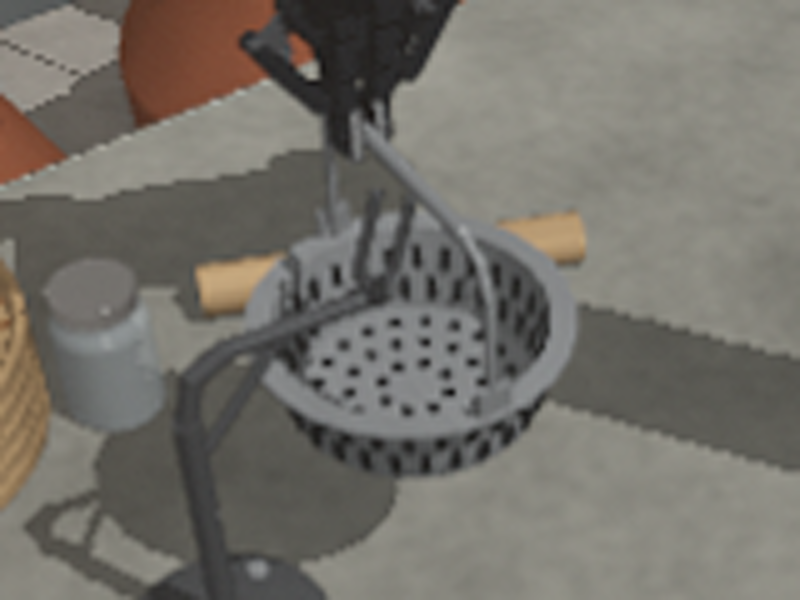

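```bash
python3 -m crank '[0,-2,0,0,5, 0,-6,0,0,5, 0,-12,0,0,5, 0,-20,0,0,5, 0,-28,0,0,5, 0,-36,0,0,5,0,-42,0,0,5, 0,-45,0,0,5]' 110;  python3 -m crank '[0,-5,0,0,5, 0,-15,0,0,5, 0,-27,0,0,5, 0,-40,0,0,5, 0,-54,0,0,5, 0,-68,0,0,5,0,-82,0,0,5, 0,-94,0,0,5, 0,-102,0,0,5, 0,-105,0,0,5]' 110
python3 - <<'E'
from h import *
o=env.get_obs();print(o["wrist_force"],o["torque"],o["tcp_pos"],o["opening"])
p=env.capture("wrist");save("wrist9.png",p)
s=env.capture("scene");save("s9.png",s)
E
```

```text
time_s: 11.78
tcp_pos: [467.5, -289.4, 307.1]
tcp_rot: [0.725, 0.688, -0.0, -0.0]
wrist_force: [-0.3, 0.5, -3.1]
opening: 7.6
time_s: 12.62
tcp_pos: [362.4, -283.9, 307.0]
tcp_rot: [0.726, 0.688, -0.0, 0.0]
wrist_force: [-0.5, -0.3, -4.1]
opening: 7.6
[-0.49476148 -0.27466928 -4.06898742] [-0.13057982 -0.01540382  0.00615079] [ 362.40040352 -283.91731482  307.04810542] 7.627743375447748
```

View pics/wrist9.png

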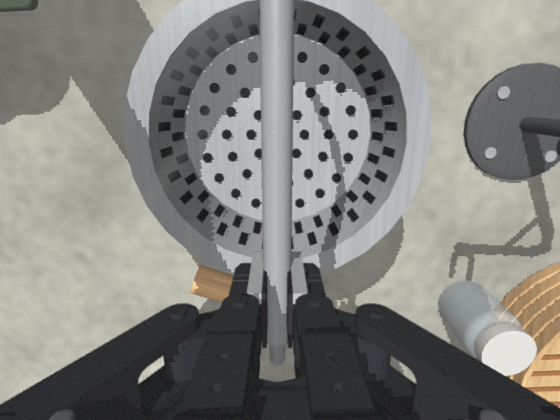

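View pics/s9.png

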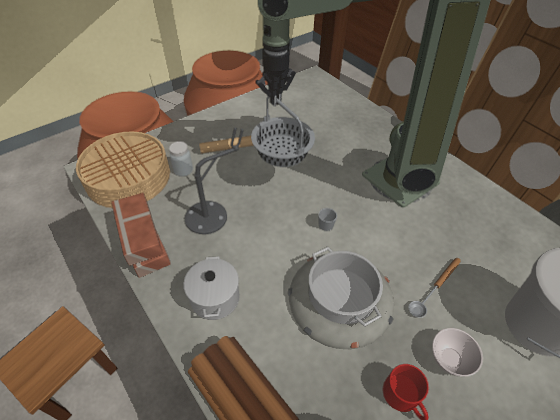

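```bash
cat > fl.py <<'E'
from h import *
from scipy.optimize import least_squares
def flange(p,o,verbose=True,init=(46,0,98)):
    """fit flange top outer circle (R 102), inner hole edge not used; pose in tool frame: centre, tilt a (about tool x), b (about tool y)"""
    T=np.array(p["T_tool_cam"])
    g=cv2.GaussianBlur(p["color"].astype(np.float32).mean(2),(0,0),1.0)
    th=np.linspace(0,2*np.pi,180,endpoint=False)
    def circ(q,r):
        P=np.c_[r*np.cos(th),r*np.sin(th),0*th]
        return P@R.from_euler("xy",[q[3],q[4]]).as_matrix().T+q[:3]
    q=np.array([*init,0,0],float)
    for it in range(4):
        w=[14,8,5,4][it]; rs=np.arange(102-w,102+w,0.25)
        prof=[]
        for r in rs:
            u=proj(p,circ(q,r),T).astype(np.float32); prof.append(cv2.remap(g,u[:,:1].copy(),u[:,1:].copy(),cv2.INTER_LINEAR,borderValue=0).ravel())
        prof=np.array(prof); d=prof[:-4]-prof[4:]; k=d.argmax(0); st=d.max(0)
        u=proj(p,circ(q,102),T)
        ok=(st>12)&(u[:,1]<235)&(u[:,1]>5)&(k>1)&(k<len(d)-2)
        re=rs[k+2]
        idx=np.where(ok)[0]
        tgt=np.array([proj(p,circ(q,re[i])[i:i+1],T)[0] for i in idx])
        f=lambda x:np.r_[(proj(p,circ(x,102)[idx],T)-tgt).ravel()]
        # radial-only residual
        def f(x):
            a=proj(p,circ(x,102),T); t=np.roll(a,-1,0)-np.roll(a,1,0); n=np.c_[t[:,1],-t[:,0]]; n/=np.linalg.norm(n,axis=1,keepdims=True)
            return ((a[idx]-tgt)*n[idx]).sum(1)
        s=least_squares(f,q,loss="soft_l1",f_scale=0.7); q=s.x
    if verbose: print("flange tool",q[:3].round(1),"tilt deg x,y",np.degrees(q[3:]).round(2),"n",len(idx),"rms",np.sqrt(np.median(s.fun**2)).round(2))
    return q,circ(q,102)
E
python3 - <<'E'
from fl import *
o=env.get_obs();p=env.capture("wrist")
q,c=flange(p,o)
im=p["color"][:,:,::-1].copy()
for u in proj(p,c,np.array(p["T_tool_cam"])): cv2.circle(im,tuple(np.round(u).astype(int)),1,(0,0,255),-1)
cv2.imwrite("pics/f9.png",im)
print([ (x["centre"],x["p"]) for x in env.mark_of("basket_flange",p)],[ (x["centre"],x["p"]) for x in env.mark_of("basket_grip",p)],[ (x["centre"],x["p"]) for x in env.mark_of("basket",p)])
E
```

```text
flange tool [ 31.  -23.2 144.8] tilt deg x,y [-19.12  39.53] n 19 rms 1.66
[] [([277.5, 178.6], 0.84)] []
```

View pics/f9.png

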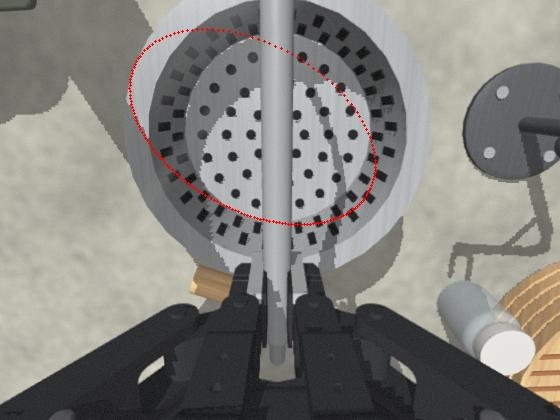

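Run:
```python
from h import *
im=cv2.imread("pics/wrist9.png").astype(int)
d=im[:,:,2]-im[:,:,0]
for r in (20,60,125,180,220,240): print(r,d[r,120:136].tolist(),d[r,424:436].tolist())
cv2.imwrite("pics/d9.png",np.clip(128+d*4,0,255))
```

```text
20 [7, 9, 9, 9, 10, 8, 9, 9, 9, 8, 7, 8, 10, 10, 9, 8] [14, 13, 12, 13, 12, 12, 13, 16, 15, 14, 15, 13]
60 [7, 9, 9, 8, 7, 10, 11, 8, 7, 9, 9, 8, 6, 8, 6, 7] [14, 12, 10, 13, 13, 13, 14, 14, 15, 11, 15, 14]
125 [8, 6, 8, 9, 0, -1, -3, -2, -3, 0, -2, -3, -4, -2, -3, -2] [-4, -5, -3, -3, -5, -4, 0, 8, 13, 14, 13, 14]
180 [12, 15, 13, 12, 15, 13, 12, 15, 13, 13, 15, 12, 13, 12, 5, -4] [13, 14, 13, 10, 14, 13, 16, 14, 14, 17, 13, 12]
220 [13, 12, 12, 13, 13, 11, 14, 14, 14, 14, 15, 13, 14, 13, 13, 11] [14, 13, 12, 12, 14, 12, 11, 15, 15, 13, 13, 14]
240 [14, 13, 15, 15, 13, 13, 14, 16, 16, 15, 16, 14, 14, 13, 15, 14] [12, 16, 15, 12, 13, 14, 12, 13, 16, 15, 13, 12][ WARN:0@0.792] global loadsave.cpp:1063 imwrite_ Unsupported depth image for selected encoder is fallbacked to CV_8U.
```

View pics/d9.png

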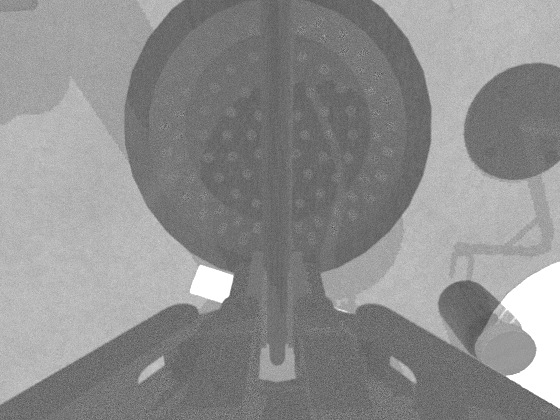

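```bash
cat > fl2.py <<'E'
from h import *
from scipy.optimize import least_squares
def fit(p,rows=range(6,245,2),thr=3,lo=90,hi=460):
    T=np.array(p["T_tool_cam"]);im=p["color"].astype(np.float32);d=cv2.GaussianBlur(im[:,:,0]-im[:,:,2],(0,0),0.8)
    pts=[]
    for r in rows:
        a=np.where(d[r,lo:270]<thr)[0]; b=np.where(d[r,285:hi]<thr)[0]
        # outermost run contiguous with the centre
        x=230
        while x>lo and d[r,x-1]<thr+3: x-=1
        y=330
        while y<hi and d[r,y+1]<thr+3: y+=1
        if x>lo: pts.append((x-0.5,r))
        if y<hi: pts.append((y+0.5,r))
    pts=np.array(pts,float)
    th=np.linspace(0,2*np.pi,720,endpoint=False)
    def circ(q):
        return np.c_[102*np.cos(th),102*np.sin(th),0*th]@R.from_euler("xy",[q[3],q[4]]).as_matrix().T+q[:3]
    def f(q):
        u=proj(p,circ(q),T); D=pts[:,None]-u[None]; k=(D**2).sum(2).argmin(1)
        t=np.roll(u,-1,0)-np.roll(u,1,0); n=np.c_[t[:,1],-t[:,0]];n/=np.linalg.norm(n,axis=1,keepdims=True)
        return (D[np.arange(len(pts)),k]*n[k]).sum(1)
    s=least_squares(f,[46,0,98,0,0],loss="soft_l1",f_scale=0.5,x_scale=[1,1,1,.02,.02])
    C=np.sqrt(np.diag(np.linalg.inv(s.jac.T@s.jac)))*np.std(f(s.x))
    print("centre tool",s.x[:3].round(2),"tilt deg",np.degrees(s.x[3:]).round(2),"n",len(pts),"med|r|",np.median(abs(f(s.x))).round(2),"sd",C[:3].round(2),np.degrees(C[3:]).round(2))
    return s.x,circ(s.x),pts
E
python3 - <<'E'
from fl2 import *
o=env.get_obs();p=env.capture("wrist")
q,c,pts=fit(p)
im=p["color"][:,:,::-1].copy()
for u in proj(p,c,np.array(p["T_tool_cam"])): cv2.circle(im,tuple(np.round(u).astype(int)),1,(0,0,255),-1)
for u in pts: im[int(u[1]),int(u[0])]=(0,255,0)
cv2.imwrite("pics/f9.png",im)
E
```

```text
centre tool [44.65 -0.18 94.51] tilt deg [-1.91  0.34] n 240 med|r| 0.36 sd [0.5  0.29 0.1 ] [0.39 0.69]
```

View pics/f9.png

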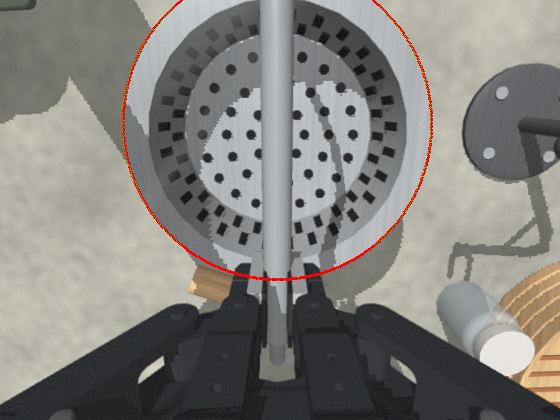

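```bash
python3 -m crank '[3,0,-3,0,5, 10,2,-8,0,5, 22,5,-14,0,5, 38,9,-20,0,5, 60,15,-23,0,5, 85,21,-23,0,5, 112,28,-23,0,5, 140,35,-23,0,5, 170,43,-23,0,5, 200,50,-23,0,5]' 110; python3 -m crank '[30,7.5,0,0,5, 60,15,0,0,5, 90,22.5,0,0,5, 120,30,0,0,5, 150,38,0,0,5, 180,45,0,0,5, 205,52,0,0,5, 222,56,0,0,5, 231,58,0,0,5, 235,59,0,0,5]' 110;python3 -m crank '[0,0,0,0,5,0,0,0,0,5]' 110
python3 - <<'E'
from fl2 import *
o=env.get_obs();print(o["wrist_force"],o["torque"],o["tcp_pos"],o["tcp_rot"],o["opening"],o["time_s"])
p=env.capture("wrist");save("wrist10.png",p);fit(p)
E
```

```text
time_s: 13.8
tcp_pos: [424.6, -84.9, 330.4]
tcp_rot: [0.725, 0.688, 0.0, 0.0]
wrist_force: [-0.2, -1.4, -3.6]
opening: 7.4
time_s: 14.63
tcp_pos: [495.4, 146.3, 329.8]
tcp_rot: [0.725, 0.689, -0.0, -0.0]
wrist_force: [-0.7, 0.4, -3.0]
opening: 7.7
time_s: 14.8
tcp_pos: [495.0, 144.0, 329.9]
tcp_rot: [0.725, 0.688, -0.0, 0.0]
wrist_force: [0.0, -0.4, -2.9]
opening: 7.3
[ 0.01888312 -0.37974343 -2.93626549] [-0.24278424  0.01340891  0.01587418] [495.03566624 144.03312138 329.9014743 ] [ 7.25335615e-01  6.88395266e-01 -4.20776444e-04  1.59892071e-04] 7.30695561912383 14.8
centre tool [47.24  0.29 95.38] tilt deg [-1.47 -3.85] n 240 med|r| 0.29 sd [0.87 0.63 0.11] [0.84 1.17]
```

View pics/wrist10.png

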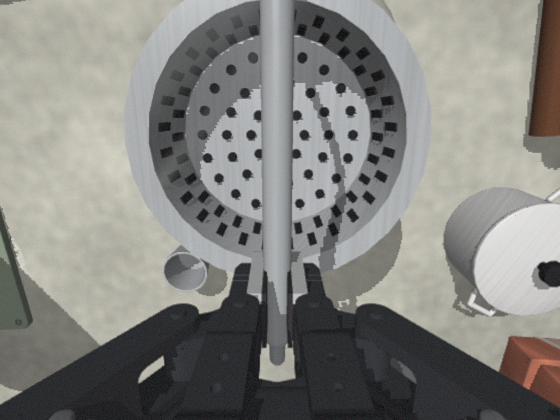

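```bash
python3 -m crank '[5,1,0,0,5, 15,3,3,0,5, 27,6,12,0,5, 37,9,25,0,5, 42,10.2,40,0,5, 42.3,10.2,52,0,5, 42.3,10.2,58,0,5, 42.3,10.2,60,0,5, 42.3,10.2,60,0,5, 42.3,10.2,60,0,5]' 110
python3 - <<'E'
from fl2 import *
o=env.get_obs();print(o["wrist_force"],o["torque"],o["tcp_pos"],o["tcp_rot"],o["opening"],o["time_s"])
s=env.capture("scene");t=env.capture("top");save("s11.png",s);save("t11.png",t)
for n,q,r in(("s11c.png",s,(265,160,425,280)),("t11c.png",t,(150,160,310,280))):
    cv2.imwrite("pics/"+n,cv2.resize(q["color"][r[1]:r[3],r[0]:r[2],::-1],None,fx=5,fy=5,interpolation=cv2.INTER_CUBIC))
E
```

```text
time_s: 15.68
tcp_pos: [508.1, 186.6, 270.3]
tcp_rot: [0.725, 0.688, 0.001, 0.0]
wrist_force: [0.8, 0.9, -2.3]
opening: 7.6
[ 0.83920026  0.89571774 -2.34268788] [-0.12704268  0.04950283 -0.02394883] [508.1470032  186.63543173 270.30943838] [7.25287445e-01 6.88445914e-01 5.60893519e-04 1.75873105e-04] 7.624634578923155 15.6833
```

View pics/s11.png

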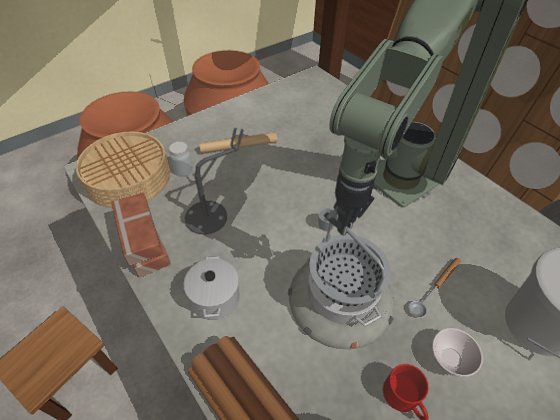

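View pics/t11c.png

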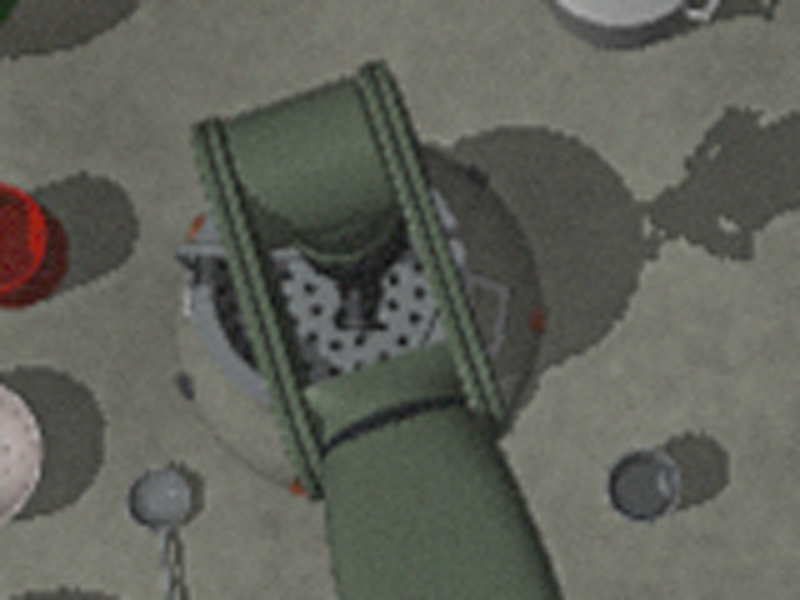

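Run:
```python
from h import *
from scipy.optimize import minimize
o=env.get_obs();s=env.capture("scene")
im=s["color"].astype(np.float32);g=cv2.GaussianBlur(im.mean(2),(0,0),.7)
th=np.linspace(0,2*np.pi,240,endpoint=False)
z=o["tcp_pos"][2]-94.5
def sm(I,c,r,z):
    u=proj(s,np.c_[c[0]+r*np.cos(th),c[1]+r*np.sin(th),0*th+z]).astype(np.float32);return cv2.remap(I,u[:,:1].copy(),u[:,1:].copy(),cv2.INTER_LINEAR).ravel()
# inner edge of flange (176/2 minus wall?) + outer edge
for zz in (z-3,z,z+3):
  def sc(c):
    ring=np.mean([sm(g,c,r,zz) for r in (96,98,100)],0);out=np.mean([sm(g,c,r,zz) for r in (104,106)],0)
    return -np.clip(abs(ring-out),0,40).mean()
  L=sorted((sc((x,y)),x,y) for x in range(496,526,2) for y in range(216,246,2))
  b=L[0];r=minimize(sc,b[1:],method="Nelder-Mead",options=dict(initial_simplex=[[b[1],b[2]],[b[1]+2,b[2]],[b[1],b[2]+2]]));print(zz,r.x,r.fun)
c=r.x
k=4;a=(265,170);v=cv2.resize(im[a[1]:a[1]+150,a[0]:a[0]+180,::-1].astype(np.uint8),None,fx=k,fy=k,interpolation=cv2.INTER_CUBIC)
def draw(c,r,z,col):
    for u in proj(s,np.c_[c[0]+r*np.cos(th),c[1]+r*np.sin(th),0*th+z]): cv2.circle(v,tuple(((u-a+.5)*k).astype(int)),1,col,-1)
R0=R.from_quat(o["tcp_rot"]).as_matrix();fc=o["tcp_pos"]+R0@[44.65,-.18,94.5];print("expected",fc)
draw(fc[:2],102,fc[2],(0,0,255));draw((509.6,230.2),95.5,100,(0,255,0));cv2.imwrite("pics/s11d.png",v)
```

```text
173.21261413946024 [511.46895476 230.02407306] -20.754541397094727
176.21261413946024 [513.03049474 230.9123028 ] -20.740896224975586
179.21261413946024 [514.43860757 232.07230496] -20.643451690673828
expected [510.55010543 231.20436946 176.25048746]
```

View pics/s11d.png

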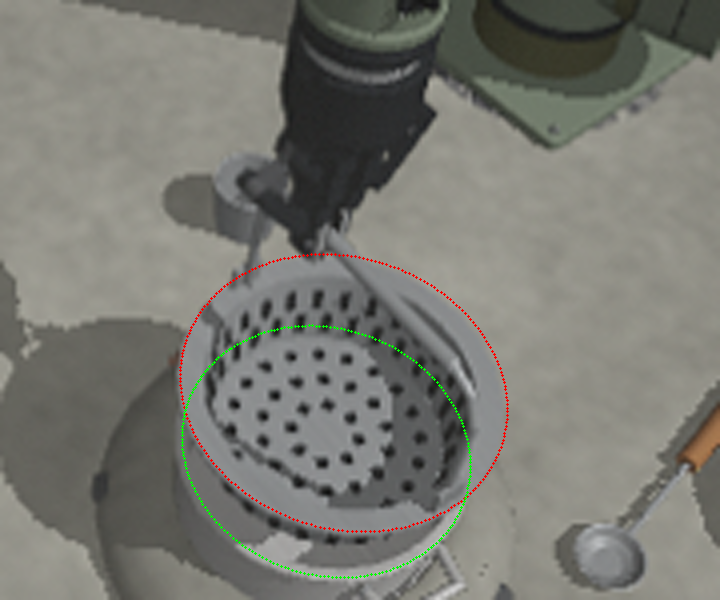

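```bash
python3 -m crank '[-0.5,-0.5,4,0,5, -1,-1,12,0,5, -1,-1,20,0,5, -1,-1,28,0,5, -1,-1,36,0,5, -1,-1,43,0,5, -1,-1,48,0,5, -1,-1,50,0,5, -1,-1,50,0,5]' 110
python3 - <<'E'
from fl2 import *
o=env.get_obs();print(o["wrist_force"],o["torque"],o["tcp_pos"],o["opening"],o["time_s"])
p=env.capture("wrist");save("wrist12.png",p)
E
```

```text
time_s: 16.58
tcp_pos: [506.5, 185.4, 219.1]
tcp_rot: [0.725, 0.688, -0.001, -0.0]
wrist_force: [-0.3, 0.1, -3.0]
opening: 7.2
[-0.31363158  0.06760143 -2.97742788] [-0.20569463  0.00847271  0.05874864] [506.49710441 185.40872802 219.11448751] 7.2318372035702 16.5833
```

View pics/wrist12.png

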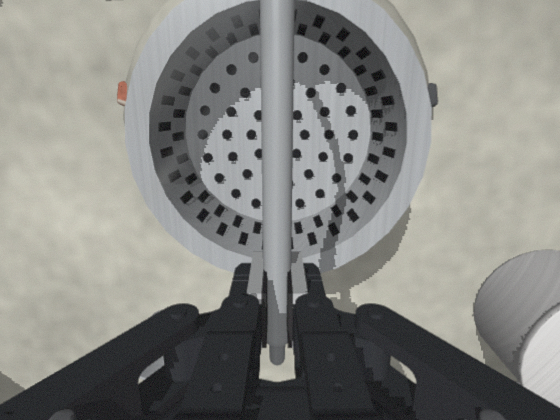

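```bash
python3 -m crank '[0,0,3,0,5, 0,0,6,0,5, 0,0,9,0,5, 0,0,12,0,5, 0,0,14,0,5,0,0,14,0,5]' 110;  python3 -m crank '[0,0,1,0,5, 0,0,2,0,5, 0,0,3,0,5, 0,0,3,0,5]' 110; python3 -m crank '[0,0,0,0,5,0,0,0,0,5]' 110
```

```text
time_s: 17.13
tcp_pos: [506.4, 185.4, 205.2]
tcp_rot: [0.725, 0.688, -0.0, -0.0]
wrist_force: [0.4, -0.1, -4.0]
opening: 7.3
time_s: 17.47
tcp_pos: [506.6, 185.5, 202.7]
tcp_rot: [0.725, 0.689, -0.0, -0.0]
wrist_force: [0.0, -0.0, -3.4]
opening: 7.4
time_s: 17.63
tcp_pos: [506.8, 185.5, 202.9]
tcp_rot: [0.725, 0.688, 0.0, 0.0]
wrist_force: [0.4, -0.2, -3.4]
opening: 7.4
```

```bash
python3 -m crank '[0,0,0.7,0,5, 0,0,1.4,0,5, 0,0,2,0,5, 0,0,2,0,5, 0,0,2,0,5]' 110;  python3 -m crank '[0,0,0.5,0,5, 0,0,1,0,5, 0,0,1.5,0,5, 0,0,1.5,0,5, 0,0,1.5,0,5]' 110
python3 - <<'E'
from fl2 import *
o=env.get_obs();print(o["wrist_force"],o["torque"],o["tcp_pos"],o["opening"],o["time_s"])
s=env.capture("scene");r=(265,180,425,300);cv2.imwrite("pics/s13.png",cv2.resize(s["color"][r[1]:r[3],r[0]:r[2],::-1],None,fx=5,fy=5,interpolation=cv2.INTER_CUBIC))
E
```

```text
time_s: 18.05
tcp_pos: [506.7, 185.5, 200.8]
tcp_rot: [0.725, 0.688, -0.0, -0.0]
wrist_force: [1.3, -0.1, -3.1]
opening: 7.9
time_s: 18.47
tcp_pos: [506.7, 185.4, 199.3]
tcp_rot: [0.725, 0.688, -0.0, -0.0]
wrist_force: [1.0, 0.9, -2.9]
opening: 7.6
[ 0.98223481  0.88201072 -2.89810916] [-0.13304586  0.02178569  0.00302316] [506.69801993 185.44516998 199.26605969] 7.569559443564585 18.4667
```

View pics/s13.png

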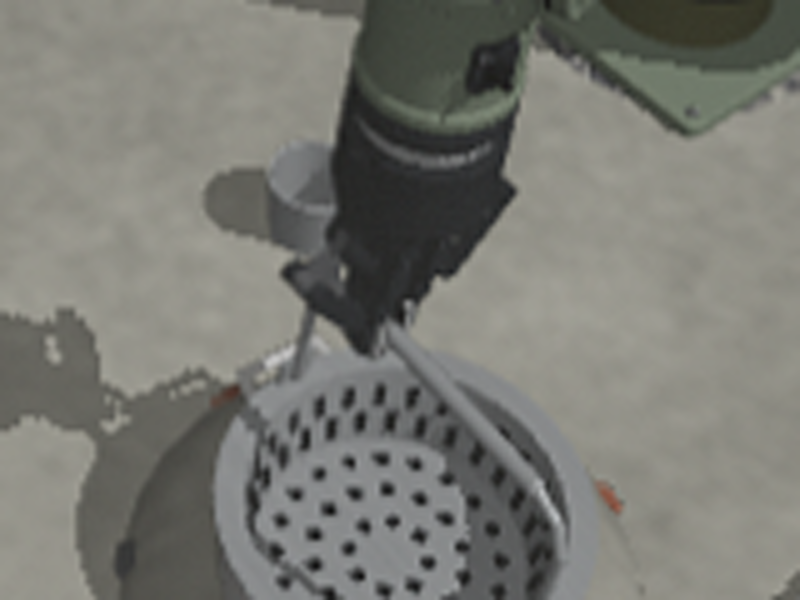

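```bash
for i in 1; do python3 -m crank '[0,0,0.5,0,5, 0,0,1,0,5, 0,0,1,0,5]' 110; done; python3 -m crank '[0,0,0.4,0,5, 0,0,0.8,0,5, 0,0,0.8,0,5]' 110;  python3 -m crank '[0,0,0,0,5]' 110
```

```text
time_s: 18.77
tcp_pos: [506.7, 185.5, 198.3]
tcp_rot: [0.725, 0.688, 0.0, -0.0]
wrist_force: [-0.3, 0.9, -3.2]
opening: 7.6
time_s: 19.02
tcp_pos: [506.8, 185.4, 197.6]
tcp_rot: [0.725, 0.688, 0.0, 0.0]
wrist_force: [-0.6, -0.8, -2.6]
opening: 7.6
time_s: 19.1
tcp_pos: [506.8, 185.4, 197.6]
tcp_rot: [0.725, 0.688, 0.0, 0.0]
wrist_force: [-0.5, -0.6, -1.8]
opening: 7.5
```

```bash
python3 -m crank '[0,0,0.4,0,5, 0,0,0.4,0,5]' 110;python3 -m crank '[0,0,0.4,0,5, 0,0,0.4,0,5]' 110;python3 -m crank '[0,0,0.4,0,5, 0,0,0.4,0,5]' 110; python3 -m crank '[0,0,0,0,5,0,0,0,0,5]' 110
```

```text
time_s: 19.27
tcp_pos: [506.9, 185.4, 197.2]
tcp_rot: [0.725, 0.688, 0.0, 0.0]
wrist_force: [0.9, -1.0, -1.5]
opening: 7.7
time_s: 19.43
tcp_pos: [506.9, 185.4, 196.9]
tcp_rot: [0.725, 0.688, 0.0, 0.0]
wrist_force: [0.2, -1.0, -1.5]
opening: 7.7
time_s: 19.6
tcp_pos: [507.0, 185.4, 196.7]
tcp_rot: [0.725, 0.688, 0.0, 0.0]
wrist_force: [0.2, -1.9, 0.4]
opening: 7.3
time_s: 19.77
tcp_pos: [507.0, 185.5, 196.7]
tcp_rot: [0.725, 0.688, 0.0, 0.0]
wrist_force: [0.2, -1.4, 0.5]
opening: 7.5
```

```bash
python3 -m crank '[0,0,0.4,0,5, 0,0,0.4,0,5]' 110
python3 - <<'E'
from fl2 import *
o=env.get_obs();print(o["wrist_force"],o["torque"],o["tcp_pos"],o["opening"],o["time_s"])
p=env.capture("wrist");save("wrist14.png",p)
E
```

```text
time_s: 19.93
tcp_pos: [507.0, 185.5, 196.7]
tcp_rot: [0.725, 0.688, 0.001, 0.0]
wrist_force: [-1.0, -2.6, 4.5]
opening: 7.6
[-1.03226802 -2.6331537   4.52561133] [-0.41418959  0.11414913  0.03008113] [507.01449714 185.46576445 196.68062098] 7.635471631660229 19.9333
```

View pics/wrist14.png

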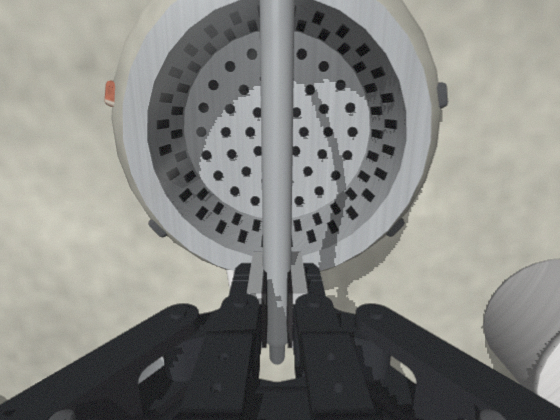

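```bash
cat > sf.py <<'E'
from h import *
from scipy.optimize import minimize
s=env.capture("scene");save("s15.png",s)
im=s["color"].astype(np.float32);g=cv2.GaussianBlur(im.mean(2),(0,0),.7)
th=np.linspace(0,2*np.pi,240,endpoint=False)
def sm(I,c,r,z):
    u=proj(s,np.c_[c[0]+r*np.cos(th),c[1]+r*np.sin(th),0*th+z]).astype(np.float32);return cv2.remap(I,u[:,:1].copy(),u[:,1:].copy(),cv2.INTER_LINEAR).ravel()
for zz in (100,103):
  def sc(c):
    ring=np.mean([sm(g,c,r,zz) for r in (96,98,100)],0);out=np.mean([sm(g,c,r,zz) for r in (104,106)],0)
    return -np.clip(abs(ring-out),0,40).mean()
  L=sorted((sc((x,y)),x,y) for x in range(500,524,2) for y in range(220,242,2))
  b=L[0];r=minimize(sc,b[1:],method="Nelder-Mead",options=dict(initial_simplex=[[b[1],b[2]],[b[1]+2,b[2]],[b[1],b[2]+2]]));print(zz,r.x,r.fun)
k=4;a=(265,190);v=cv2.resize(im[a[1]:a[1]+150,a[0]:a[0]+180,::-1].astype(np.uint8),None,fx=k,fy=k,interpolation=cv2.INTER_CUBIC);cv2.imwrite("pics/s15c.png",v)
E
python3 sf.py
```

```text
100 [510.67942896 228.49675305] -18.19888687133789
103 [511.84263921 229.4871676 ] -18.222972869873047
```

View pics/s15c.png

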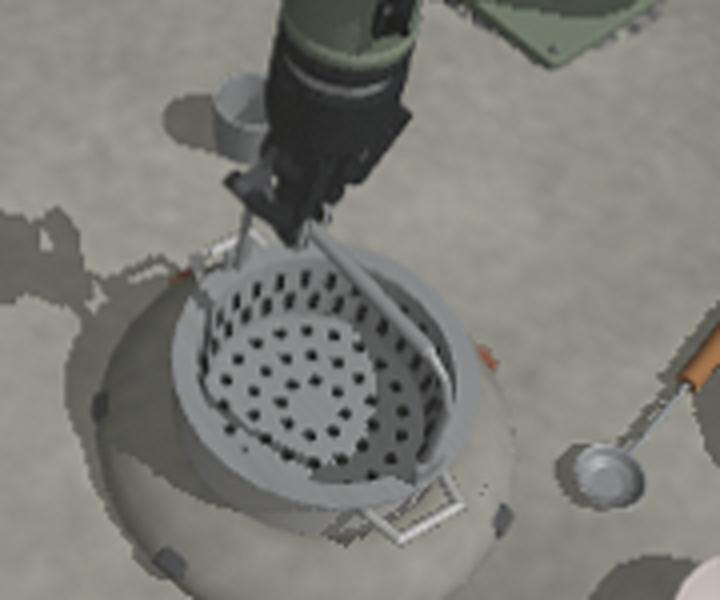

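```bash
python3 -m crank '[0,0,-0.4,0,5, 0,0,-0.4,0,5,0,0,-0.4,0,5]' 20; python3 -m crank '[0,0,0,0,9,0,0,0,0,11, 0,0,0,0,12.5, 0,0,0,0,14, 0,0,0,0,16, 0,0,0,0,20, 0,0,0,0,26,0,0,0,0,30]' 20
python3 - <<'E'
from h import *
o=env.get_obs();print(o["wrist_force"],o["torque"],o["tcp_pos"],o["opening"],o["time_s"])
p=env.capture("wrist");save("wrist16.png",p)
E
```

```text
time_s: 20.28
tcp_pos: [507.0, 185.4, 196.7]
tcp_rot: [0.725, 0.688, 0.0, 0.0]
wrist_force: [-0.7, -2.4, 4.5]
opening: 7.7
time_s: 20.95
tcp_pos: [506.6, 185.6, 196.2]
tcp_rot: [0.725, 0.689, -0.0, -0.0]
wrist_force: [0.5, -1.3, 1.0]
opening: 30.0
[ 0.54520973 -1.26913954  0.95561361] [ 0.00184645 -0.00903523  0.00716766] [506.64502923 185.56002294 196.19029836] 30.00226139776643 20.95
```

View pics/wrist16.png

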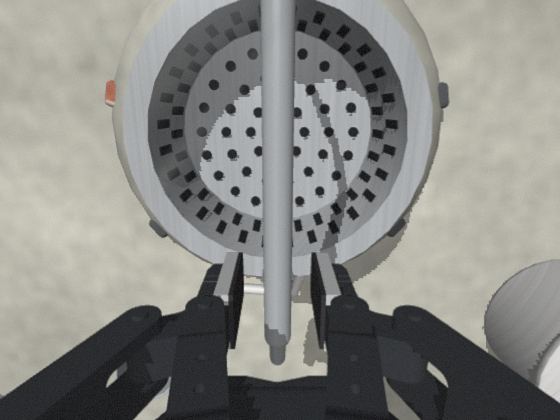

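```bash
python3 -m crank '[0,0,0,0,40, 0,0,-1,0,50, 0,0,-5,0,55, 0,0,-12,0,55, 0,0,-22,0,55, 0,0,-35,0,55, 0,0,-55,0,55, 0,0,-75,0,55, 0,0,-90,0,55, 0,0,-95,0,55]' 20;python3 -m crank '[-5,0,-10,0,55, -15,0,-30,0,55, -40,0,-55,0,55, -75,0,-80,0,55, -105,0,-105,0,55, -130,0,-120,0,55, -145,0,-125,0,55, -150,0,-125,0,55]' 20
python3 - <<'E'
from h import *
o=env.get_obs();print(o["wrist_force"],o["torque"],o["tcp_pos"],o["opening"],o["time_s"])
p=env.capture("wrist");save("wrist17.png",p)
E
python3 sf.py
```

```text
time_s: 21.83
tcp_pos: [507.9, 185.9, 295.2]
tcp_rot: [0.725, 0.688, 0.003, 0.001]
wrist_force: [-0.1, 0.4, 0.1]
opening: 55.3
time_s: 22.5
tcp_pos: [498.9, 33.3, 418.1]
tcp_rot: [0.726, 0.687, 0.001, 0.001]
wrist_force: [-0.2, 0.2, -0.8]
opening: 55.3
[-0.22346573  0.16813249 -0.78932137] [-0.01279086  0.00352551 -0.01622741] [498.90216786  33.26227742 418.10355875] 55.33460198609387 22.5
100 [510.53509924 228.46970131] -17.81690216064453
103 [511.6232182  229.62878051] -17.834537506103516
```

View pics/wrist17.png

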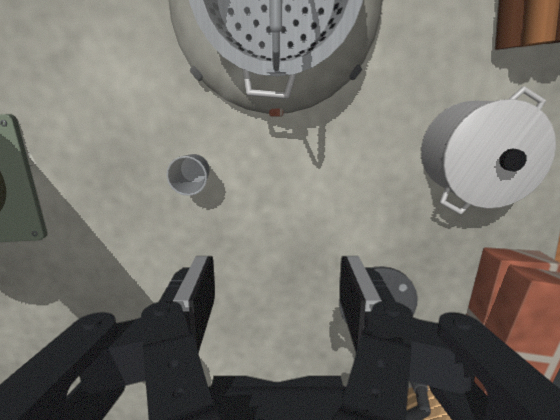

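View pics/s15c.png

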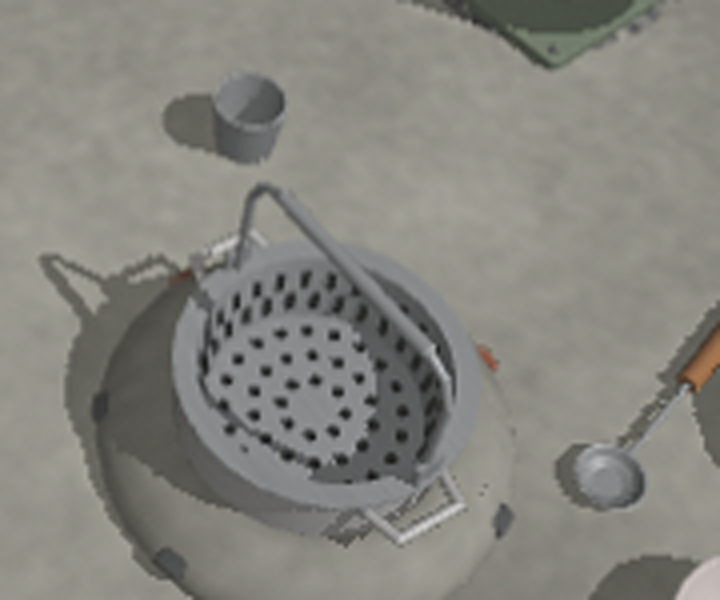

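View pics/s15.png

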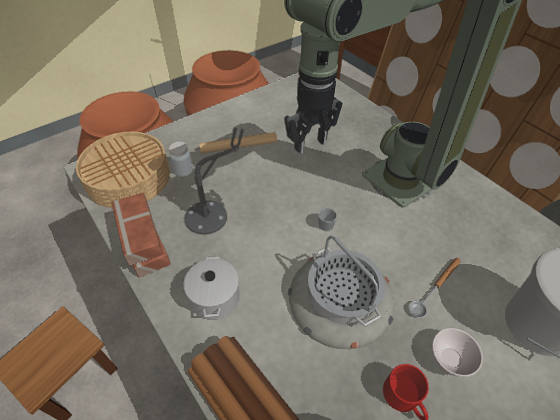

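```bash
python3 -m crank '[5,0,0,0,55, 20,0,0,0,55, 45,0,0,0,55, 75,0,0,0,55, 105,0,0,0,55, 130,0,0,0,55, 145,0,0,0,55, 150,0,0,0,55, 150,0,0,0,55]'
cat > fin.py <<'E'
from h import *
from scipy.optimize import least_squares
o=env.get_obs();p=env.capture("wrist");save("wrist18.png",p);T=Twrist(p,o)
g=cv2.GaussianBlur(p["color"].astype(np.float32)[:,:,0]-p["color"].astype(np.float32)[:,:,2],(0,0),.8)
gr=cv2.GaussianBlur(p["color"].astype(np.float32).mean(2),(0,0),.8)
th=np.linspace(0,2*np.pi,360,endpoint=False)
def circ(q,r): return np.c_[r*np.cos(th),r*np.sin(th),0*th]@R.from_euler("xy",[q[3],q[4]]).as_matrix().T+q[:3]
q=np.array([510,230,103,0,0.])
rs=np.arange(95,109,.25)
for it in range(3):
    pr=[];
    for r in rs:
        u=proj(p,circ(q,r),T).astype(np.float32);pr.append(cv2.remap(gr,u[:,:1].copy(),u[:,1:].copy(),cv2.INTER_LINEAR).ravel())
    pr=np.array(pr);d=abs(pr[6:]-pr[:-6]);k=d.argmax(0);ok=(d.max(0)>10)&(k>0)&(k<len(d)-1);re=rs[k+3]
    idx=np.where(ok)[0];tgt=np.array([proj(p,circ(q,re[i])[i:i+1],T)[0] for i in idx])
    def f(x):
        x=np.r_[x[:2],103,x[2:]]
        a=proj(p,circ(x,102),T);t=np.roll(a,-1,0)-np.roll(a,1,0);n=np.c_[t[:,1],-t[:,0]];n/=np.linalg.norm(n,axis=1,keepdims=True);return ((a[idx]-tgt)*n[idx]).sum(1)
    s=least_squares(f,np.r_[q[:2],q[3:]],loss="soft_l1",f_scale=.5,x_scale=[1,1,.02,.02]);q=np.r_[s.x[:2],103,s.x[2:]]
print("flange",q[:3].round(1),"tilt",np.degrees(q[3:]).round(2),len(idx),np.median(abs(s.fun)).round(2))
im=p["color"][:,:,::-1].copy()
for u in proj(p,circ(q,102),T): cv2.circle(im,tuple(np.round(u).astype(int)),0,(0,0,255),-1)
cv2.imwrite("pics/fin.png",im)
print(o["tcp_pos"],[x["centre"] for x in env.mark_of("basket_grip",p)[:1]])
for m in env.mark_of("basket_grip",p)[:1]: print(atz(p,m["centre"],215,T))
E
python3 fin.py
```

```text
time_s: 23.35
tcp_pos: [506.2, 187.6, 415.1]
tcp_rot: [0.724, 0.69, -0.001, -0.001]
wrist_force: [0.8, -0.4, -0.2]
opening: 55.2
flange [509.  226.9 103. ] tilt [ 8.85 -1.34] 129 0.26
[506.20110692 187.57386882 415.06077547] [[278.0, 127.2]]
[510.25970171 233.35649215 215.        ]
```

View pics/fin.png

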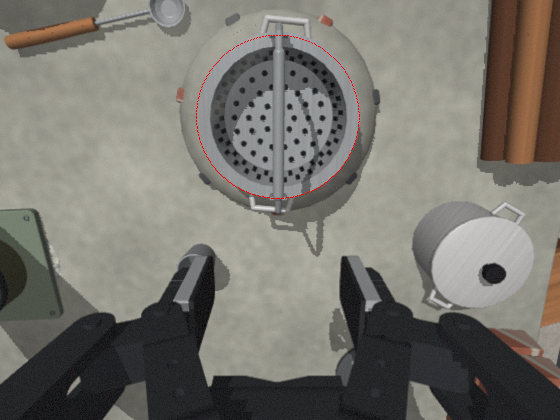

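Run:
```python
exec(open("fin.py").read().split("print(\"flange\"")[0])
def f0(x):
    x=np.r_[x,103,0,0] if len(x)==2 else np.r_[x,0,0]
    a=proj(p,circ(x,102),T);t=np.roll(a,-1,0)-np.roll(a,1,0);n=np.c_[t[:,1],-t[:,0]];n/=np.linalg.norm(n,axis=1,keepdims=True);return ((a[idx]-tgt)*n[idx]).sum(1)
for x0 in ([509.,229.],[509.,229.,103.]):
    s=least_squares(f0,x0,loss="soft_l1",f_scale=.5);print(s.x.round(2),np.median(abs(s.fun)).round(2))
im=p["color"][20:215,200:360,::-1]
cv2.imwrite("pics/z18.png",cv2.resize(im,None,fx=3,fy=3,interpolation=cv2.INTER_CUBIC))
c=s.x[:2]
Rt=R.from_quat(o["tcp_rot"]).as_matrix();ax=Rt[:2,0]/np.linalg.norm(Rt[:2,0])
for l in (-70,0,70): print("pred bar",proj(p,np.r_[s.x[:2]+ax*l,215],T))
```

```text
[509.82 232.16] 0.34
[511.14 229.58  93.34] 0.28
pred bar [[278.03920152 198.67924775]]
pred bar [[278.17271406 128.42778273]]
pred bar [[278.32488731  48.83871268]]
```

View pics/z18.png

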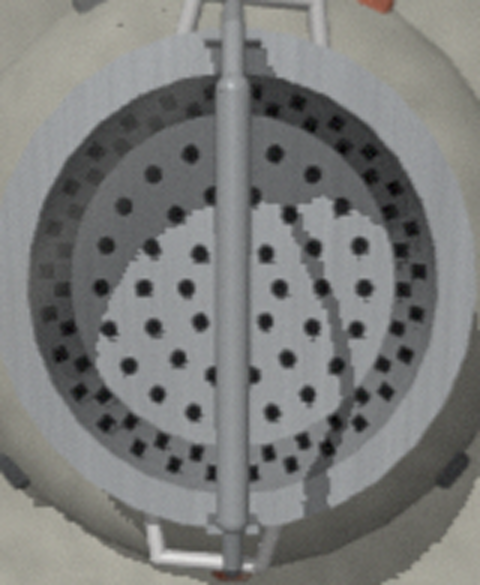

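Run:
```python
from station import env
o=env.get_obs();print(o["time_s"],o["wrist_force"]);print(env.hand_in())
```

```text
23.55 [ 0.25125736 -0.47308504  0.59214812]
the job is handed in; nothing more can be done
None
```

The basket is off its hook and seated in the open pot. I let go, moved the arm clear and handed in at 23.6 s of the 72 s allowed.

**Unhooking:** The pictures showed the hook leaning about 18° towards -x, away from the post. I gripped the handle bar about 46 mm along -y and raised it 66 mm along that lean. Sideways wrist force stayed at about 1 N, the sensor's noise level. Then I drew it away along -x.

**Seating:** I lowered the last millimetres in small steps. The flange met the rim at the expected height: tool at 196.7 mm, about 197 mm expected. The peak wrist reading was about 4.5 N, roughly 8 N on the pot. I opened the gripper slowly.

**Last checks:**
- **Position:** in the scene camera the flange centre is within about 0.5 mm of the pot's.
- **Level:** the bar sits over the flange centre to within about 1 pixel, so the basket is level to about 0.5°.
- **Surroundings:** the last scene and wrist pictures show nothing else disturbed.

**Checks that failed or disagreed:**
- **Tilt:** the final tilt fit to the flange outline gave 9°. I put that down to the camera's steep view and relied on the bar position instead.
- **Pot centre:** the three cameras differed by up to 5 mm. The scene and wrist cameras agreed to within 2 mm, and I used those two.

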